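# Set out bearings for inspection and aim the work light

### The job

Get the parts tray ready for a bearing inspection: first clear the oil bottle off the tray and stand it upright wholly on the round drip mat, then lay every bearing on the bench flat in a pocket of the tray, one to a pocket, and only after that swivel and tilt the work light so that the centre of its beam points at the red disc in the middle of the tray. Let go of everything and leave the other things on the bench where they are.

Things in the scene. Friction and masses are not known exactly. Their poses are not given: they have to be found in the camera images.
- tray: Plastic parts tray fixed to the bench, 140 (x) x 160 (y) x 10 mm. Origin: centre of its underside, z up. Two rows (x = -45, +45 mm) of three square pockets (y = -52, 0, +52 mm), each 36 x 36 mm, 6 mm deep, floor 4 mm above the bench. Between the rows a flat grey strip 54 mm wide, top 10 mm above the bench, with a red disc 40 mm across in its middle.
- target (a point): Centre of the red disc in the middle of the tray, 10 mm above the bench.
- bottle: Green chain-oil bottle with a red nozzle, about 140 g: round body 42 mm in diameter up to 68 mm, then a shoulder and a thin nozzle, 100 mm tall in all. Loose; at the start it stands on the grey strip of the tray, over or near the red disc. Origin: centre of its underside, z up along it.
- mat: Round black rubber drip mat, 110 mm in diameter, 4 mm thick, fixed flat on the bench. Origin: centre of its underside.
- bearing1: Sealed cartridge bearing: steel disc 28 mm in diameter, 12 mm thick, blue seals and dark bore (the bore is only drawn; it is solid), 32 g. Loose; lies flat on the bench at the start, or is absent (4 to 6 are present). Origin: its centre (6 mm above what it lies flat on); z is its axis. Either face may be up.
- bearing2: Sealed cartridge bearing: steel disc 28 mm in diameter, 12 mm thick, blue seals and dark bore (the bore is only drawn; it is solid), 32 g. Loose; lies flat on the bench at the start, or is absent (4 to 6 are present). Origin: its centre (6 mm above what it lies flat on); z is its axis. Either face may be up.
- bearing3: Sealed cartridge bearing: steel disc 28 mm in diameter, 12 mm thick, blue seals and dark bore (the bore is only drawn; it is solid), 32 g. Loose; lies flat on the bench at the start, or is absent (4 to 6 are present). Origin: its centre (6 mm above what it lies flat on); z is its axis. Either face may be up.
- bearing4: Sealed cartridge bearing: steel disc 28 mm in diameter, 12 mm thick, blue seals and dark bore (the bore is only drawn; it is solid), 32 g. Loose; lies flat on the bench at the start, or is absent (4 to 6 are present). Origin: its centre (6 mm above what it lies flat on); z is its axis. Either face may be up.
- bearing5: Sealed cartridge bearing: steel disc 28 mm in diameter, 12 mm thick, blue seals and dark bore (the bore is only drawn; it is solid), 32 g. Loose; lies flat on the bench at the start, or is absent (4 to 6 are present). Origin: its centre (6 mm above what it lies flat on); z is its axis. Either face may be up.
- bearing6: Sealed cartridge bearing: steel disc 28 mm in diameter, 12 mm thick, blue seals and dark bore (the bore is only drawn; it is solid), 32 g. Loose; lies flat on the bench at the start, or is absent (4 to 6 are present). Origin: its centre (6 mm above what it lies flat on); z is its axis. Either face may be up.
- lamp_swivel (a joint): Swivel of the LED work light: angle (rad) of the yoke about the upright axis of its fixed round base, growing counter-clockwise from above, -2.2 to 1.0. Stays where left (friction 0.10 N m). At 0 the light looks along the base's x axis.
- lamp_tilt (a joint): Tilt of the LED work light's head (rad): 0 looks level, positive looks down, -0.6 to 1.1. The axis is level, across the yoke, through the head's centre, 170 mm above the bench and on the swivel axis. Stays where left (friction 0.22 N m).
- lamp_eye (a point): Centre of the light's head, 170 mm above the bench where swivel and tilt axes cross: stays in place as the joints turn. Axes turn with the head: x along the beam (out of the white face), y along the tilt axis (left of the beam), z towards the bar. Head: yellow box 40 (x) x 160 (y) x 100 mm (z), in a yoke 182 mm wide.
- lamp_bar (a point): Middle of the black carrying bar on the head: round, 14 mm in diameter, along the head's y, free for 120 mm between its two posts, 95 mm above the head's centre along the head's z (45 mm clear above the head's top). Pinched from above across the beam direction, it turns between the fingers as the head tilts.
- lamp: The fixed round base of the work light (140 mm in diameter, 30 mm high). Origin: centre of its underside on the swivel axis; its x axis is where the light looks at swivel 0.
- mug: White mug, 80 mm in diameter, 90 mm high, a bystander. Origin: centre of its underside.
- screwdriver: Screwdriver lying on the bench, a bystander.
- wrench: Steel wrench lying on the bench, a bystander.
- pedal: Bicycle pedal, about 80 x 120 x 18 mm, a bystander. Origin: centre of its underside.
- can: Can with an orange label, 56 mm in diameter, 120 mm high, a bystander. Origin: centre of its underside.
- nut: Brass hexagon nut, 24 mm across, 10 mm high, a bystander among the bearings. Origin: centre of its underside.
- cog: Small black sprocket, 57 mm across its teeth, 5 mm thick, a bystander among the bearings. Origin: centre of its underside.

How it is judged:
By the outcome, as a careful person would: the job done as asked, in the order asked, and still so for the second after the job is handed in, with the robot touching nothing.
Of bearing1, bearing2, bearing3, bearing4, bearing5, bearing6 only 4 to 6 are there at a start; the rules pass over those that are not, and their reading is None.
At some moment in a run one of bearing1, bearing2, bearing3, bearing4, bearing5, bearing6 may be knocked a few centimetres aside while the robot is not near it.
Once in a run the grip may slacken for a moment while it holds something.
It also fails if it takes over 210 s, if anything falls off the work surface, if the arm or the gripper's body presses on something with over 40 N, if the wrist force passes 120 N, or if a joint passes its speed limit or range.

### The arm

A 6-joint arm with a two-finger parallel gripper is mounted at the origin on the work surface. World frame = base frame: x ahead of the robot, y to its left, z up, the work surface at z = 0. Lengths are in m, angles in rad, forces in N, time in s.
With the tool pointing down it reaches from about 0.3 to 0.75 m from the base axis. Payload 8.5 kg.
Tool frame: the origin (TCP) lies between the finger pads; the fingertips stand 25 mm ahead of it and the grasp point (between the pads) lies 6 mm ahead of it (nose_length is the distance from the TCP to the fingertips, in m); x points along the fingers, z is the direction in which the jaws open and shut, and the axes are right-handed (so a half turn about x gives the same grasp; the last joint's range is limited). The gripper opens to 88 mm and grips with 3 to 60 N. Pads are 18 mm wide; open, the fingers measure 123 mm over their backs; the gripper's body (75 mm by 187 mm) begins 45 mm behind the grasp point.
Start: joints at [0.939, 0.381, 1.297, -0, 1.464, -0.215], TCP at [0.223, 0.503, 0.264] pointing down, gripper open.
Joint ranges: [-3.11, 3.11], [-0.89, 2.33], [0.22, 2.48], [-1.42, 4.56], [0.17, 2.85], [-2.88, 2.88]. Speed limits (rad/s): [2.39, 2.39, 3.14, 3.14, 3.14, 3.14].

### API

Orientations are given as [roll, pitch, yaw] about the fixed x, y, z axes, in that order (R = Rz(yaw) Ry(pitch) Rx(roll)).
In Python, from plant import * gives the robot as it stands.
- The arm moves only by the shell command python3 -m jog 'ROWS' [FORCE]. ROWS is JSON, a list that holds one entry, the list of rows, each a list of 7 numbers: the opening, from -1 (shut) to 1 (fully open), then the shift along the world's x, y, z in cm, then the turn, a rotation vector about the world's x, y, z in degrees. A call has 1 to 5 rows; each row shifts and turns the commanded pose from where the row before left it; what a row does not reach is not made up. A row lasts 1/10 s, in which the tool goes at most 50 mm and 8.59 degrees, less where a joint would pass 70% of its speed; a pose out of reach is approached as far as the arm can. A call is refused whole if a number of a shift passes 5 or a number of a turn 8.59, either way. A call with a gripper value outside its range is refused whole. The fingers move at their own pace and stop on an object; FORCE is the grip in N (left out, the last holds). Time passes only in rows, so rows that do not move let the fingers close. It gives the time, the measured TCP pose, the force and the opening at its end, in the units of the state.
- get_obs(): the state, without advancing time (a new reading comes with each control period).
- capture(name): name is "side" or "top" or "wrist"; returns the picture (400x640x3 uint8, red, green, blue); there is no depth.
- calibration(name): a dict with "fx", "fy", "cx", "cy" (pixels), "dist" ([k1, k2, p1, p2, k3] as OpenCV has them; the pictures are not rectified), "rvec" (rotation vector, rad) and "tvec" (3), from world to camera coordinates, as OpenCV has them; the wrist camera has in their place "mount" (4x4, takes a point from camera to tool coordinates, whose origin is the TCP and whose axes are the tool frame's). Camera axes: x right, y down, z forward; pixel columns grow to the right and rows downward; lengths in m; the calibration is good to about 2 mm. A picture is of the moment at which its call begins: read the wrist's pose just before it. calibration takes no time and is no camera call.
- job_done(): hands the job in, once; it reports no verdict.
Trained networks look in the newest picture that a camera, given by its name, has taken for a name from the list of things; names that differ only in an ending like _2 or _b are one class to them, and where a whole thing is asked for, a point or a joint stands for the part that bears it (a point fixed in the world has none). Each returns a list of dicts, best first, with "confidence" (0 to 1); they miss things now and then, are a little off and sometimes report something else, mostly with a low value. They report only what shows in the picture. A call takes as long as a camera call.
- outline_of(camera, query): "region" (400x640 bool, what is visible of it) and "point" ([row, column] in pixels, amid what is visible of it).
- spot_point(camera, query): "point" ([row, column] in pixels: a listed point, or the origin of a listed thing).
The state is a dict: "time": time; "q": joint angles; "joint_vel": joint speeds; "tau": joint torques, N m; "tool_pos": TCP position; "eef_rot": TCP orientation; "wrist_force": force on the tool from outside, world axes, zero at the start; "ft_torque": the same for the moment, N m; "opening": opening from 0.0 (shut) to 1.0 (fully open).
Only numpy, scipy, OpenCV 4.12 (cv2) and the standard library are available. Lean on these libraries where they do the work, as an engineer would, in place of code of your own. Each camera call takes 0.05 s, during which the arm holds its last target.

## Working session

There is one attempt and no reset: what is moved stays moved. The work goes in short steps, Python scripts to look and compute and a shell command to move; the robot and the scene stay as the last step left them, time stands still between calls to the robot, and variables do not carry over. Pictures are saved under pics/ and viewed, and the job is handed in when it is done.

```bash
ls; mkdir -p pics; cat > h.py <<'E'
from plant import *
import numpy as np, cv2
from scipy.spatial.transform import Rotation as R
def snap(cam,fn):
    im=capture(cam); cv2.imwrite('pics/'+fn+'.png',cv2.cvtColor(im,cv2.COLOR_RGB2BGR)); return im
def cam(cam,obs=None):
    c=calibration(cam); K=np.array([[c['fx'],0,c['cx']],[0,c['fy'],c['cy']],[0,0,1]]); d=np.array(c['dist'],float)
    if 'mount' in c:
        o=obs or get_obs(); T=np.eye(4); T[:3,:3]=R.from_euler('xyz',o['eef_rot']).as_matrix() ; T[:3,3]=o['tool_pos']
        M=T@np.array(c['mount']); Rw=M[:3,:3]; C=M[:3,3]
    else:
        Rc=R.from_rotvec(np.ravel(c['rvec'])).as_matrix(); Rw=Rc.T; C=-Rc.T@np.ravel(c['tvec'])
    return K,d,Rw,C
def px2w(camn,rc,z,obs=None):
    K,d,Rw,C=cam(camn,obs)
    u=cv2.undistortPoints(np.array([[[rc[1],rc[0]]]],float),K,d).ravel()
    r=Rw@np.array([u[0],u[1],1]); return C+r*(z-C[2])/r[2]
def w2px(camn,p,obs=None):
    K,d,Rw,C=cam(camn,obs); Rc=Rw.T
    q,_=cv2.projectPoints(np.array(p,float).reshape(-1,1,3),cv2.Rodrigues(Rc)[0],-Rc@C,K,d); return q.reshape(-1,2)[:,::-1]
E
python3 - <<'E'
from h import *
o=get_obs(); print(o)
for n in ('side','top','wrist'):
    snap(n,n+'0'); c=calibration(n); print(n,{k:np.round(v,4).tolist() for k,v in c.items()})
E
```

```text
pics
{'time': 0.0, 'q': array([ 9.38705361e-01,  3.81159994e-01,  1.29825079e+00,  7.88011545e-06,
        1.46358915e+00, -2.15325279e-01]), 'joint_vel': array([-3.76958993e-04, -1.62875141e-03,  5.00707538e-04, -8.17553684e-05,
        8.59074030e-04, -2.10191170e-04]), 'tau': array([ 6.17304959e-04, -4.37938070e+01, -2.24551427e+01,  7.13478774e-02,
        3.53681040e-02, -1.41251303e-04]), 'tool_pos': array([0.22250754, 0.50271306, 0.26316044]), 'eef_rot': array([ 2.9207009 ,  1.56938902, -2.20845461]), 'wrist_force': array([ 0.30220422, -0.77872737,  0.30729001]), 'ft_torque': array([ 0.03197894, -0.00385258,  0.00796161]), 'opening': 0.9983969169909459}
side {'fx': 463.8427, 'fy': 463.8427, 'cx': 323.4027, 'cy': 192.6109, 'dist': [-0.0316, 0.0, 0.0, 0.0, 0.0], 'rvec': [0.1152, -2.8179, 1.3253], 'tvec': [0.5733, 0.1553, 1.4616]}
top {'fx': 438.5085, 'fy': 438.5085, 'cx': 320.8401, 'cy': 202.2937, 'dist': [0.0215, 0.0, 0.0, 0.0, 0.0], 'rvec': [2.2149, -2.1697, 0.0593], 'tvec': [-0.0031, 0.6035, 1.3036]}
wrist {'fx': 307.842, 'fy': 307.842, 'cx': 317.5653, 'cy': 201.0445, 'dist': [-0.0284, 0.0, 0.0, 0.0, 0.0], 'mount': [[-0.0012, -0.3025, 0.9532, -0.1215], [0.0002, -0.9532, -0.3025, 0.0783], [1.0, -0.0002, 0.0012, -0.0001], [0.0, 0.0, 0.0, 1.0]]}
```

View pics/top0.png

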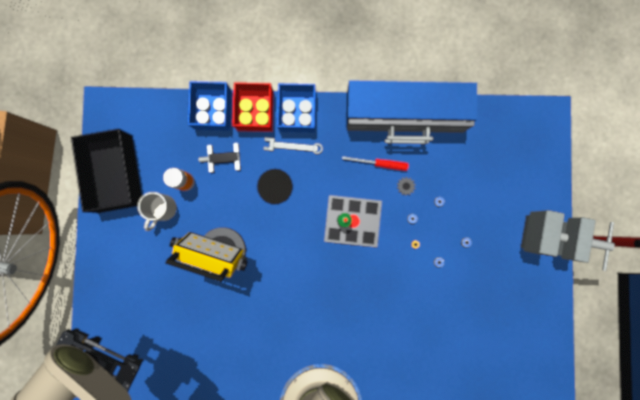

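View pics/side0.png

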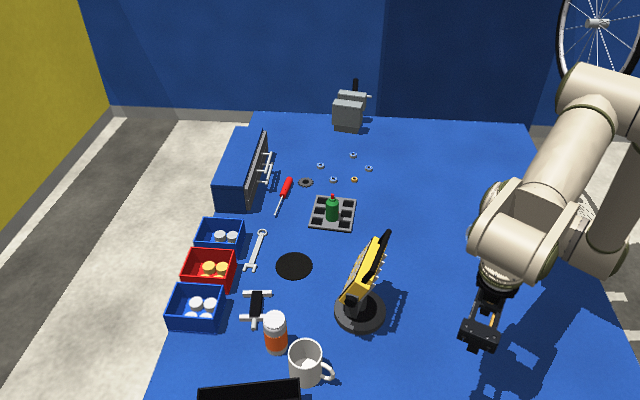

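```bash
python3 - <<'E'
from h import *
capture('top')
Z=dict(tray=0,bottle=0.01,mat=0,bearing1=0.006,lamp=0,lamp_eye=.17,lamp_bar=.26,mug=0,pedal=0,can=0,nut=0,cog=0,target=.01)
for q,z in Z.items():
    for r in spot_point('top',q)[:8]:
        print(q,np.round(r['confidence'],2),np.round(r['point'],1),np.round(px2w('top',r['point'],z),4))
print(get_obs()['time'])
E
```

```text
tray 0.98 [222.8 350.3] [ 0.5437 -0.0815  0.    ]
bottle 0.59 [220.6 341.7] [ 0.5497 -0.0548  0.01  ]
bottle 0.22 [217.6 411.9] [ 0.5632 -0.2663  0.01  ]
mat 0.63 [188.5 274.7] [0.6436 0.1511 0.    ]
bearing1 0.64 [261.6 436.6] [ 0.4326 -0.3424  0.006 ]
bearing1 0.64 [241.  467.5] [ 0.4963 -0.4348  0.006 ]
bearing1 0.63 [215.7 413. ] [ 0.5691 -0.2704  0.006 ]
bearing1 0.54 [200.8 441.6] [ 0.616  -0.3565  0.006 ]
lamp 0.91 [251.4 225. ] [0.4495 0.2963 0.    ]
lamp_eye 0.85 [248.6 205.3] [0.4661 0.3116 0.17  ]
lamp_bar 0.81 [268. 191.] [0.4235 0.321  0.26  ]
mug 0.72 [207.2 162.3] [0.5795 0.4909 0.    ]
pedal 0.85 [156.7 224. ] [0.7381 0.3089 0.    ]
pedal 0.54 [145.9 293.5] [0.776  0.0968 0.    ]
pedal 0.53 [261.7 435.8] [ 0.4318 -0.3415  0.    ]
can 0.7 [182.4 186. ] [0.6567 0.422  0.    ]
can 0.58 [182.7 406.7] [ 0.6696 -0.2516  0.    ]
can 0.32 [162.2 372.2] [ 0.7305 -0.1454  0.    ]
nut 0.57 [241.2 414.5] [ 0.4921 -0.2769  0.    ]
nut 0.2 [265.1 438.4] [ 0.4218 -0.3494  0.    ]
cog 0.81 [185.1 403.2] [ 0.6621 -0.241   0.    ]
target 0.69 [220.5 355.3] [ 0.5509 -0.0958  0.01  ]
0.85
```

```bash
cat >> h.py <<'E'
def Rdown(jaw):  # jaw angle (rad) of tool z in world xy; tool x down
    z=np.array([np.cos(jaw),np.sin(jaw),0]); x=np.array([0,0,-1.]); y=np.cross(z,x); return np.c_[x,y,z]
def delta(pos,jaw,obs=None):
    o=obs or get_obs(); Rc=R.from_euler('xyz',o['eef_rot']); 
    out=[]
    for j in (jaw,jaw+np.pi):
        rv=(R.from_matrix(Rdown(j))*Rc.inv()).as_rotvec(degrees=True); out.append(rv)
    rv=min(out,key=np.linalg.norm); print('dcm',np.round((np.array(pos)-o['tool_pos'])*100,2),'rv',np.round(rv,2),'alt',np.round(max(out,key=np.linalg.norm),1),'q6',round(o['q'][5],2),'open',round(o['opening'],3),'t',o['time'])
E
python3 - <<'E'
from h import *
o=get_obs(); print(np.round(R.from_euler('xyz',o['eef_rot']).as_matrix(),3))
delta([.49,-.08,.3],0)
E
```

```text
[[-0.    -0.914  0.405]
 [-0.     0.405  0.914]
 [-1.    -0.    -0.   ]]
dcm [ 26.73 -58.29   3.62] rv [  0.    -0.   -66.12] alt [  0.    0.  113.9] q6 -0.22 open 1.0 t 0.85
```

View pics/wrist0.png

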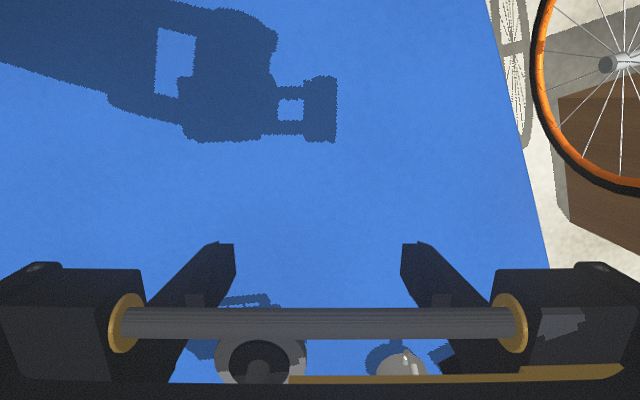

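```bash
python3 -m jog '[[[1,0,0,5,0,0,-8.25],[1,0,0,5,0,0,-8.25],[1,2,-4.5,0,0,0,-8.25],[1,2,-4.5,0,0,0,-8.25],[1,2,-4.5,0,0,0,-8.25]]]' && python3 -m jog '[[[1,2,-4.5,0,0,0,-8.25],[1,2,-4.5,0,0,0,-8.25],[1,2,-4.5,0,0,0,-8.25],[1,2,-4.5,0,0,0,0],[1,2,-4.5,0,0,0,0]]]' && python3 -m jog '[[[1,2,-4.5,0,0,0,0],[1,2,-4.5,0,0,0,0],[1,2,-4.5,0,0,0,0],[1,2,-4.5,0,0,0,0],[1,2,-4.5,0,0,0,0]]]' && python3 -m jog '[[[1,2,-4.5,0,0,0,0],[1,2,-4.3,0,0,0,0],[1,2,-3,0,0,0,0],[1,0,0,0,0,0,0],[1,0,0,0,0,0,0]]]'
python3 - <<'E'
from h import *
delta([.545,-.2,.36],0)
o=get_obs(); snap('wrist','w1')
Z=dict(tray=0,bottle=0.01,bearing1=0.006,nut=0,cog=0,target=.01)
for q,z in Z.items():
    for r in spot_point('wrist',q)[:8]:
        print(q,np.round(r['confidence'],2),np.round(r['point'],1),np.round(px2w('wrist',r['point'],z,o),4))
E
```

```text
time: 1.35
tool_pos: [0.2828, 0.3665, 0.3639]
eef_rot: [0.119, 1.57, 0.548]
wrist_force: [0.7, 0.7, 0.2]
opening: 1.0
time: 1.85
tool_pos: [0.3829, 0.141, 0.364]
eef_rot: [0.146, 1.57, 0.148]
wrist_force: [0.4, 0.8, 0.9]
opening: 1.0
time: 2.35
tool_pos: [0.483, -0.0842, 0.3639]
eef_rot: [-0.14, 1.57, -0.139]
wrist_force: [1.1, 0.8, 0.1]
opening: 0.997
time: 2.85
tool_pos: [0.5427, -0.2004, 0.3632]
eef_rot: [2.464, 1.57, 2.465]
wrist_force: [0.1, 0.1, 0.1]
opening: 0.999
dcm [ 0.23  0.04 -0.32] rv [-0.04 -0.05 -0.08] alt [ 1.000e-01 -1.000e-01  1.799e+02] q6 -0.56 open 0.999 t 2.85
tray 0.69 [ 78.7 323.9] [ 0.5519 -0.0861  0.    ]
bottle 0.83 [ 56.5 324.5] [ 0.5524 -0.0572  0.01  ]
bearing1 0.73 [197.7 330.6] [ 0.564  -0.2674  0.006 ]
bearing1 0.71 [242.9 254. ] [ 0.4345 -0.3483  0.006 ]
bearing1 0.67 [241.3 360.1] [ 0.6154 -0.3449  0.006 ]
nut 0.55 [200.5 280.6] [ 0.4818 -0.2742  0.    ]
nut 0.18 [ 78.8 321.4] [ 0.5482 -0.0862  0.    ]
cog 0.68 [185.5 391.9] [ 0.6638 -0.2483 -0.    ]
cog 0.35 [241.  358.5] [ 0.6135 -0.3472  0.    ]
target 0.93 [ 78.8 320.3] [ 0.5465 -0.087   0.01  ]
```

View pics/w1.png

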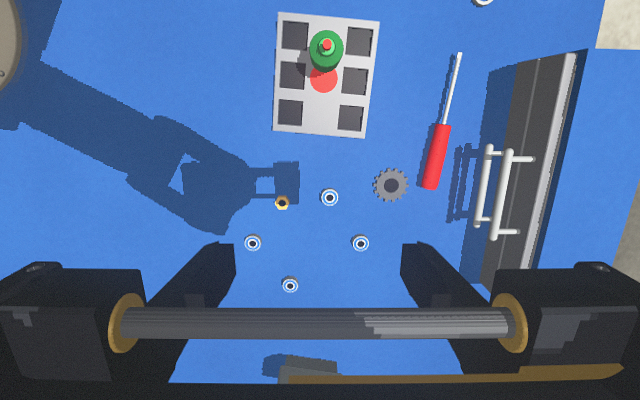

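```bash
python3 - <<'E'
from h import *
o=get_obs(); capture('wrist')
print('tip',px2w('wrist',[44,326.5],.11,o))
r=outline_of('wrist','tray')[0]; m=r['region'].astype(np.uint8); print(r['confidence'],m.sum())
ys,xs=np.nonzero(m)
P=np.array([px2w('wrist',p,.01,o)[:2] for p in zip(ys,xs)])
rect=cv2.minAreaRect((P*1000).astype(np.float32)); print(rect)
c=cv2.boxPoints(rect); print(c)
capture('top'); r=outline_of('top','tray')[0]; m=r['region']; ys,xs=np.nonzero(m)
P=np.array([px2w('top',p,.01,o)[:2] for p in zip(ys,xs)])
print(cv2.minAreaRect((P*1000).astype(np.float32)))
r=outline_of('top','mat')[0]; ys,xs=np.nonzero(r['region']); P=np.array([px2w('top',p,.004)[:2] for p in zip(ys,xs)]); print('mat',cv2.minEnclosingCircle((P*1000).astype(np.float32)),P.mean(0),r['confidence'])
E
```

```text
tip [ 0.55238135 -0.05719234  0.11      ]
0.82 10689Traceback (most recent call last):
  File "<stdin>", line 6, in <module>
  File "h.py", line 15, in px2w
    K,d,Rw,C=cam(camn,obs)
             ~~~^^^^^^^^^^
  File "h.py", line 7, in cam
    c=calibration(cam); K=np.array([[c['fx'],0,c['cx']],[0,c['fy'],c['cy']],[0,0,1]]); d=np.array(c['dist'],float)
ValueError: time passes only in moves, steps and waits
```

```bash
python3 - <<'E'
import re
s=open('h.py').read()
s=s.replace("def cam(cam,obs=None):\n    c=calibration(cam);","_c={}\ndef cam(cam,obs=None):\n    if cam not in _c: _c[cam]=calibration(cam)\n    c=_c[cam];")
s+='''
def pts2w(camn,rcs,z,obs=None):
    K,d,Rw,C=cam(camn,obs); rcs=np.asarray(rcs,float)
    u=cv2.undistortPoints(np.ascontiguousarray(rcs[:,None,::-1]),K,d).reshape(-1,2)
    r=np.c_[u,np.ones(len(u))]@Rw.T; return C+r*((z-C[2])/r[:,2])[:,None]
'''
open('h.py','w').write(s)
E
python3 - <<'E'
from h import *
o=get_obs(); capture('wrist')
r=outline_of('wrist','tray')[0]; P=pts2w('wrist',np.argwhere(r['region']),.01,o)[:,:2]
print(cv2.minAreaRect((P*1000).astype(np.float32)))
capture('top'); r=outline_of('top','tray')[0]
P=pts2w('top',np.argwhere(r['region']),.01)[:,:2]
print(cv2.minAreaRect((P*1000).astype(np.float32)))
r=outline_of('top','mat')[0]; P=pts2w('top',np.argwhere(r['region']),.004)[:,:2]; print('mat',cv2.minEnclosingCircle((P*1000).astype(np.float32)),P.mean(0),r['confidence'])
E
```

```text
((550.9656372070312, -85.78861999511719), (161.7215118408203, 141.37167358398438), 85.18091583251953)
((548.700439453125, -86.7996597290039), (160.82273864746094, 142.93067932128906), 84.97135925292969)
mat ((649.7969970703125, 153.15660095214844), 55.265098571777344) [0.65000586 0.15316362] 0.97
```

```bash
python3 -m jog '[[[1,0.3,4.8,0,0,0,0],[1,0.3,4.8,0,0,0,0],[1,0.3,4.7,-1,0,0,0],[1,0,0,-5,0,0,0],[1,0,0,-5,0,0,0]]]' && python3 -m jog '[[[1,0,0,-4,0,0,0],[1,0,0,-1,0,0,0],[1,0,0,0,0,0,0]]]'
python3 - <<'E'
from h import *
delta([.552,-.057,.076],0)
o=get_obs(); snap('wrist','w2')
for r in spot_point('wrist','bottle')[:2]: print(r['confidence'],r['point'],px2w('wrist',r['point'],.01,o))
snap('side','s2')
E
```

```text
time: 4.05
tool_pos: [0.5518, -0.0556, 0.2534]
eef_rot: [-0.329, 1.567, -0.325]
wrist_force: [0.6, -0.2, -0.7]
opening: 1.0
time: 4.35
tool_pos: [0.5517, -0.0572, 0.2034]
eef_rot: [2.801, 1.569, 2.803]
wrist_force: [-0.4, -0.1, 1.2]
opening: 0.995
dcm [  0.03   0.02 -12.74] rv [-0.03 -0.1  -0.11] alt [ 2.000e-01 -1.000e-01  1.799e+02] q6 -0.32 open 0.995 t 4.35
0.67 [181.8, 317.2] [ 0.55122436 -0.05705802  0.01      ]
0.4 [257.4, 466.3] [ 0.72244205 -0.14567034  0.01      ]
```

View pics/w2.png

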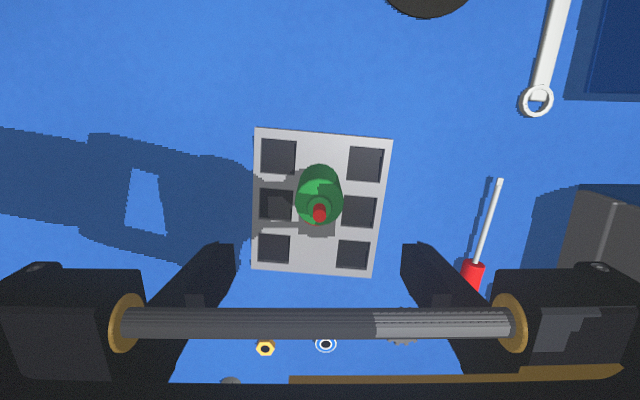

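```bash
python3 -m jog '[[[1,0,0,-4,0,0,0],[1,0,0,-4,0,0,0],[1,0,0,-3,0,0,0],[1,0,0,-1.7,0,0,0],[1,0,0,0,0,0,0]]]' && python3 -m jog '[[[-0.3,0,0,0,0,0,0],[-0.3,0,0,0,0,0,0],[-0.3,0,0,0,0,0,0],[-0.3,0,0,0,0,0,0],[-0.3,0,0,0,0,0,0]]]' 40 && python3 -m jog '[[[-1,0,0,0,0,0,0],[-1,0,0,0,0,0,0],[-1,0,0,0,0,0,0]]]'
```

```text
time: 5.0
tool_pos: [0.5517, -0.0572, 0.0763]
eef_rot: [2.861, 1.57, 2.863]
wrist_force: [0.1, 0.3, -0.1]
opening: 1.0
time: 5.5
tool_pos: [0.5518, -0.0571, 0.0772]
eef_rot: [-0.304, 1.57, -0.302]
wrist_force: [0.9, -0.4, 0.4]
opening: 0.569
time: 5.8
tool_pos: [0.5518, -0.0571, 0.0769]
eef_rot: [-0.264, 1.57, -0.262]
wrist_force: [1.1, 0.3, 1.7]
opening: 0.467
```

```bash
python3 -m jog '[[[-1,0,0,2,0,0,0],[-1,0,0,2,0,0,0],[-1,0,0,0,0,0,0]]]' && python3 -m jog '[[[-1,1,2,0,0,0,0],[-1,1.8,4,0,0,0,0],[-1,1.8,4,0,0,0,0],[-1,1.8,4,0,0,0,0],[-1,1.8,4,0,0,0,0]]]' && python3 -m jog '[[[-1,1.6,3,0,0,0,0],[-1,0,0,0,0,0,0],[-1,0,0,0,0,0,0]]]'
python3 - <<'E'
from h import *
delta([.650,.153,.0715],0)
snap('wrist','w3'); snap('side','s3')
E
```

```text
time: 6.1
tool_pos: [0.5524, -0.0573, 0.1185]
eef_rot: [-0.323, 1.567, -0.32]
wrist_force: [0.1, -0.4, -2.1]
opening: 0.466
time: 6.6
tool_pos: [0.6337, 0.1246, 0.1152]
eef_rot: [-3.083, 1.569, -3.081]
wrist_force: [1.1, -1.7, -1.5]
opening: 0.467
time: 6.9
tool_pos: [0.6491, 0.1532, 0.115]
eef_rot: [-2.968, 1.568, -2.965]
wrist_force: [0.2, 0.3, -1.5]
opening: 0.47
dcm [ 0.09 -0.02 -4.35] rv [ 0.02 -0.14 -0.19] alt [  0.2   0.  179.8] q6 0.05 open 0.47 t 6.9
```

View pics/w3.png

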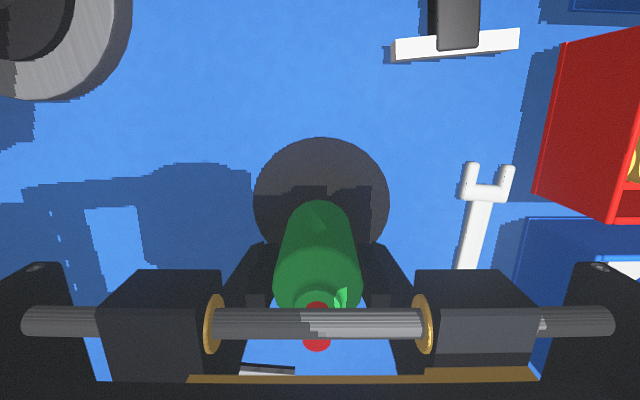

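View pics/s3.png

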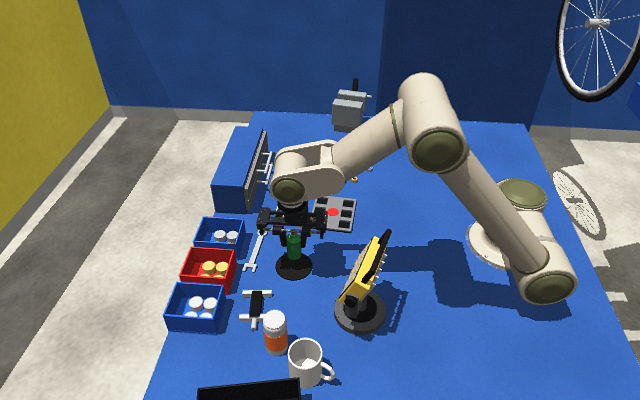

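```bash
python3 -m jog '[[[-1,0,0,-2.2,0,0,0],[-1,0,0,-1.6,0,0,0],[-1,0,0,-0.4,0,0,0],[-1,0,0,0,0,0,0]]]' && python3 -m jog '[[[-1,0,0,-0.2,0,0,0],[-1,0,0,0,0,0,0]]]'
```

```text
time: 7.4
tool_pos: [0.6494, 0.152, 0.0744]
eef_rot: [-3.05, 1.57, -3.049]
wrist_force: [1.3, 0.1, -0.6]
opening: 0.462
time: 7.6
tool_pos: [0.6499, 0.1527, 0.0734]
eef_rot: [0.069, 1.57, 0.07]
wrist_force: [1.1, 0.4, -1.1]
opening: 0.469
```

```bash
python3 -m jog '[[[-1,0,0,-0.2,0,0,0],[-1,0,0,0,0,0,0],[-1,0,0,0,0,0,0]]]'
```

```text
time: 7.9
tool_pos: [0.6498, 0.1529, 0.071]
eef_rot: [0.002, 1.57, 0.004]
wrist_force: [0.2, 0.6, -1.3]
opening: 0.465
```

```bash
python3 -m jog '[[[-1,0,0,-0.1,0,0,0],[-1,0,0,0,0,0,0],[-1,0,0,0,0,0,0]]]'
```

```text
time: 8.2
tool_pos: [0.6499, 0.1529, 0.0709]
eef_rot: [0.0, 1.57, 0.002]
wrist_force: [-1.7, -0.8, 5.7]
opening: 0.467
```

Contact. Release, back straight up, look.

```bash
python3 -m jog '[[[0.3,0,0,0,0,0,0],[0.6,0,0,0,0,0,0],[1,0,0,0,0,0,0],[1,0,0,0,0,0,0],[1,0,0,0,0,0,0]]]' && python3 -m jog '[[[1,0,0,3,0,0,0],[1,0,0,5,0,0,0],[1,0,0,5,0,0,0],[1,0,0,5,0,0,0],[1,0,0,2,0,0,0]]]' && python3 -m jog '[[[1,-1,-4.8,1,0,0,0],[1,-1,-4.8,0,0,0,0],[1,-1,-4.8,0,0,0,0],[1,-1,-4.8,0,0,0,0],[1,-1,-4.8,0,0,0,0]]]' && python3 -m jog '[[[1,-1,-4.8,0,0,0,0],[1,-1,-4.5,0,0,0,0],[1,-1,-3,0,0,0,0],[1,0,0,0,0,0,0],[1,0,0,0,0,0,0]]]'
python3 - <<'E'
from h import *
o=get_obs(); delta([.55,-.23,.28],0,o); snap('wrist','w4')
for q,z in dict(bearing1=.006,target=.01,nut=0,cog=0).items():
    for r in spot_point('wrist',q)[:8]:
        print(q,np.round(r['confidence'],2),np.round(r['point'],1),np.round(px2w('wrist',r['point'],z,o),4))
r=outline_of('wrist','tray')[0]; P=pts2w('wrist',np.argwhere(r['region']),.01,o)[:,:2]
print(cv2.minAreaRect((P*1000).astype(np.float32)))
snap('top','t4')
for q,z in dict(bottle=.004,bearing1=.006,target=.01).items():
    for r in spot_point('top',q)[:6]:
        print(q,np.round(r['confidence'],2),np.round(r['point'],1),np.round(px2w('top',r['point'],z,o),4))
E
```

```text
time: 8.7
tool_pos: [0.6496, 0.1529, 0.0696]
eef_rot: [3.026, 1.571, 3.028]
wrist_force: [-0.9, 0.2, -0.2]
opening: 0.895
time: 9.2
tool_pos: [0.6503, 0.153, 0.2755]
eef_rot: [0.059, 1.563, 0.061]
wrist_force: [0.3, 0.3, -1.1]
opening: 0.999
time: 9.7
tool_pos: [0.5989, -0.0888, 0.2798]
eef_rot: [-0.222, 1.571, -0.219]
wrist_force: [0.9, -0.1, 0.8]
opening: 1.003
time: 10.2
tool_pos: [0.5695, -0.2102, 0.2797]
eef_rot: [1.782, 1.57, 1.783]
wrist_force: [0.2, 0.3, 0.4]
opening: 1.0
dcm [-1.95 -1.98  0.03] rv [-0.02 -0.   -0.05] alt [  0.   -0.  179.9] q6 -0.55 open 1.0 t 10.2
bearing1 0.57 [207.6 311.6] [ 0.5618 -0.266   0.006 ]
bearing1 0.52 [260.6 347.8] [ 0.6134 -0.3463  0.006 ]
bearing1 0.46 [307.2 269.4] [ 0.497  -0.4257  0.006 ]
target 0.91 [ 63.7 298.8] [ 0.5477 -0.0864  0.01  ]
nut 0.51 [209.3 254. ] [ 0.4822 -0.2706  0.    ]
cog 0.86 [196.8 383.2] [ 0.6593 -0.2524  0.    ]
((550.6610107421875, -91.19532012939453), (154.50015258789062, 143.23196411132812), 85.40592193603516)
bottle 0.62 [187.  274.6] [0.6479 0.1511 0.004 ]
bottle 0.28 [223.2 356.7] [ 0.5429 -0.1007  0.004 ]
bearing1 0.6 [237.3 468.1] [ 0.5075 -0.4366  0.006 ]
target 0.69 [220.6 354.9] [ 0.5505 -0.0946  0.01  ]
target 0.32 [186.3 404.7] [ 0.6575 -0.2437  0.01  ]
```

View pics/w4.png

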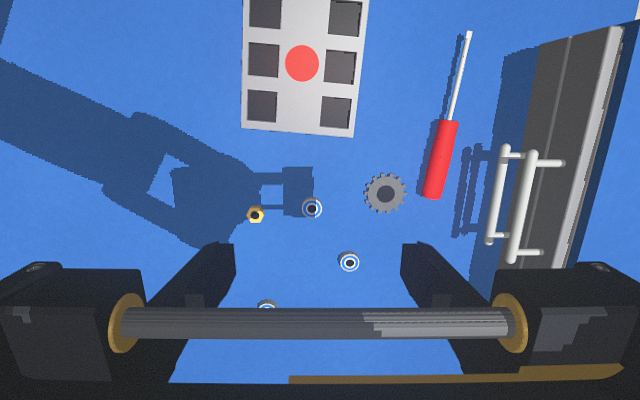

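View pics/t4.png

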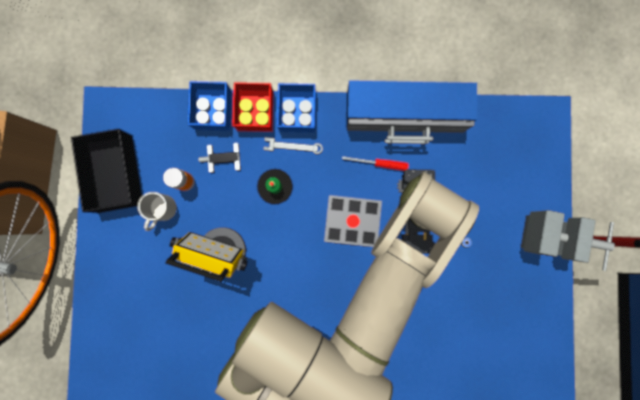

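```bash
cat >> h.py <<'E'
def red(im):
    h=cv2.cvtColor(im,cv2.COLOR_RGB2HSV); m=((h[...,0]<8)|(h[...,0]>172))&(h[...,1]>120)&(h[...,2]>120)
    n,l,s,c=cv2.connectedComponentsWithStats(m.astype(np.uint8)); out=[]
    for i in range(1,n):
        if s[i,4]>60: out.append((s[i,4],c[i][::-1],l==i))
    return sorted(out,key=lambda a:-a[0])
def circ(camn,mask,z,o):
    P=pts2w(camn,np.argwhere(mask),z,o)[:,:2]; (c,r)=cv2.minEnclosingCircle((P*1000).astype(np.float32)); return P.mean(0),np.array(c)/1000,r
E
python3 - <<'E'
from h import *
o=get_obs(); im=capture('wrist')
for a,c,m in red(im)[:3]: print('red',a,c,circ('wrist',m,.01,o))
for r in outline_of('wrist','bearing1')[:6]: print(round(r['confidence'],2),np.round(r['point']),r['region'].sum(),circ('wrist',r['region'],.012,o))
im=capture('top')
for a,c,m in red(im)[:6]: print('red',a,c,circ('top',m,.01,None))
E
```

```text
red 1571 [159.58243157 439.19732654] (array([ 0.72632101, -0.1993792 ]), array([ 0.72622418, -0.20056509]), 51.3562126159668)
red 952 [ 63.40966387 301.43907563] (array([ 0.55080669, -0.0857392 ]), array([ 0.55076239, -0.08593711]), 19.705759048461914)
0.67 [259. 349.] 292 (array([ 0.6145395 , -0.34256337]), array([ 0.61305658, -0.34266104]), 15.270085334777832)
0.65 [210. 311.] 369 (array([ 0.56215381, -0.26475716]), array([ 0.56209998, -0.26471497]), 15.604985237121582)
0.45 [305. 268.] 120 (array([ 0.49560553, -0.4151185 ]), array([ 0.49516495, -0.41802655]), 12.391521453857422)
red 736 [102.53668478 252.45244565] (array([0.90528256, 0.22487857]), array([0.89924152, 0.22620685]), 87.17794799804688)
red 230 [164.43913043 391.63913043] (array([ 0.7233723 , -0.20339849]), array([ 0.7185636 , -0.20149097]), 49.3358154296875)
red 133 [220.84962406 352.72180451] (array([ 0.54965888, -0.0880817 ]), array([ 0.54976044, -0.08820376]), 19.40468978881836)
```

```bash
python3 -m jog '[[[0.2,-0.4,-2.7,-2,0,0,-2.5],[0.2,-0.35,-2.7,-3.5,0,0,-2.4],[0.2,0,0,-5,0,0,0],[0.2,0,0,-4.5,0,0,0],[0.2,0,0,-2,0,0,0]]]' && python3 -m jog '[[[0.2,0,0,0,0,0,0],[0.2,0,0,0,0,0,0]]]'
cat > look.py <<'E'
from h import *
import sys
x,y,n=float(sys.argv[1]),float(sys.argv[2]),sys.argv[3]
o=get_obs(); im=snap('wrist',n)
for r in outline_of('wrist','bearing1')[:6]: print(round(r['confidence'],2),np.round(r['point']),r['region'].sum(),*[np.round(v,4) for v in circ('wrist',r['region'],.012,o)])
for r in spot_point('wrist','bearing1')[:6]: print('spot',round(r['confidence'],2),np.round(r['point']),np.round(px2w('wrist',r['point'],.006,o),4))
delta([x,y,.0325],np.radians(-4.9),o)
E
python3 look.py .562 -.2645 w5
```

```text
time: 11.35
tool_pos: [0.5607, -0.2634, 0.1055]
eef_rot: [2.591, 1.565, 2.507]
wrist_force: [-0.2, -0.3, 0.2]
opening: 0.604
time: 11.55
tool_pos: [0.5626, -0.2644, 0.1107]
eef_rot: [-0.538, 1.57, -0.621]
wrist_force: [0.4, -0.0, 0.2]
opening: 0.599
0.7 [370. 260.] 307 [ 0.4976 -0.4121] [ 0.4971 -0.4151] 12.5565
0.59 [212. 317.] 1084 [ 0.5616 -0.2638] [ 0.5619 -0.2639] 15.3467
0.38 [298. 375.] 68 [ 0.603  -0.3462] [ 0.6028 -0.3455] 8.4249
spot 0.69 [209. 318.] [ 0.5632 -0.2644  0.006 ]
spot 0.63 [378. 260.] [ 0.4939 -0.4297  0.006 ]
spot 0.59 [294. 384.] [ 0.6136 -0.3454  0.006 ]
dcm [-0.06 -0.01 -7.82] rv [ 0.04  0.06 -0.12] alt [-1.000e-01  1.000e-01  1.799e+02] q6 -0.55 open 0.599 t 11.55
```

View pics/w5.png

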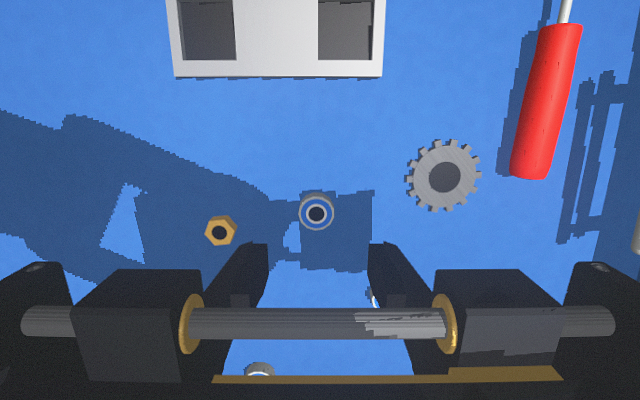

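```bash
python3 -m jog '[[[0.2,0,0.05,-3,0,0,0],[0.2,0,0,-3,0,0,0],[0.2,0,0,-1.3,0,0,0],[0.2,0,0,-0.5,0,0,0],[0.2,0,0,0,0,0,0]]]' && python3 -m jog '[[[0.2,0,0,0,0,0,0],[-0.1,0,0,0,0,0,0],[-1,0,0,0,0,0,0],[-1,0,0,0,0,0,0],[-1,0,0,0,0,0,0]]]' 30 && python3 -m jog '[[[-1,0,0,0,0,0,0],[-1,0,0,0,0,0,0]]]'
```

```text
time: 12.2
tool_pos: [0.5625, -0.2638, 0.0324]
eef_rot: [-0.556, 1.57, -0.639]
wrist_force: [0.2, 0.4, -0.8]
opening: 0.605
time: 12.7
tool_pos: [0.5623, -0.2636, 0.0321]
eef_rot: [-0.581, 1.57, -0.664]
wrist_force: [-0.5, 0.4, 2.3]
opening: 0.295
time: 12.9
tool_pos: [0.5623, -0.2637, 0.0321]
eef_rot: [-0.531, 1.57, -0.614]
wrist_force: [-0.5, 1.0, 3.8]
opening: 0.3
```

```bash
python3 -m jog '[[[-1,0,0,1,0,0,0],[-1,0,0,3,0,0,0],[-1,0.6,2.5,0,0,0,0],[-1,1,4,0,0,0,0],[-1,1,4,0,0,0,0]]]' && python3 -m jog '[[[-1,0.3,1.7,0,0,0,0],[-1,0,0,0,0,0,0],[-1,0,0,0,0,0,0]]]'
cat > place.py <<'E'
from h import *
import sys
i,j,n=int(sys.argv[1]),int(sys.argv[2]),sys.argv[3]
o=get_obs(); im=snap('wrist',n)
t=np.radians(-4.9); c=np.array([.5507,-.0858])
for a,cc,m in red(im)[:3]:
    q=circ('wrist',m,.01,o)
    if abs(q[2]-20)<3: print('red',a,cc,q)
p=c+np.array([[np.cos(t),-np.sin(t)],[np.sin(t),np.cos(t)]])@np.array([.045*i,.052*j]); print('pocket',p, 'px',np.round(w2px('wrist',[*p,.004],o)))
delta([*p,.0375],t,o)
E
python3 place.py 1 -1 w6
```

```text
time: 13.4
tool_pos: [0.5883, -0.1578, 0.0724]
eef_rot: [-0.301, 1.57, -0.386]
wrist_force: [0.1, -0.4, -1.1]
opening: 0.3
time: 13.7
tool_pos: [0.5912, -0.1423, 0.072]
eef_rot: [-1.176, 1.57, -1.259]
wrist_force: [0.1, -0.5, 0.4]
opening: 0.298
red 3527 [148.67706266 241.27672243] (array([ 0.55053665, -0.08589245]), array([ 0.55051953, -0.08638418]), 20.01276206970215)
pocket [ 0.59109386 -0.14145372] px [[226. 317.]]
dcm [-0.01  0.08 -3.45] rv [ 0.03  0.01 -0.13] alt [ -0.    0.  179.9] q6 -0.35 open 0.298 t 13.7
```

View pics/w6.png

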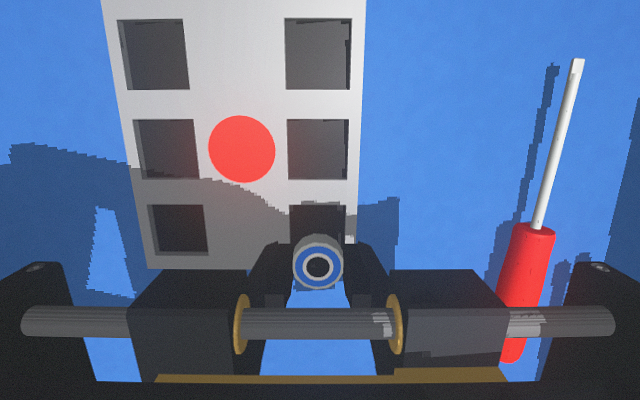

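```bash
python3 -m jog '[[[-1,0,0.1,-1.5,0,0,0],[-1,0,0,-1.2,0,0,0],[-1,0,0,-0.7,0,0,0],[-1,0,0,0,0,0,0],[-1,0,0,0,0,0,0]]]'
```

```text
time: 14.25
tool_pos: [0.5912, -0.141, 0.0378]
eef_rot: [-0.596, 1.571, -0.68]
wrist_force: [-0.8, -0.8, -0.4]
opening: 0.299
```

```bash
python3 -m jog '[[[-0.2,0,0,0,0,0,0],[0.0,0,0,0,0,0,0],[0.2,0,0,0,0,0,0],[0.2,0,0,1,0,0,0],[0.2,0,0,5,0,0,0]]]'
python3 -m jog '[[[0.2,0,-2,4,0,0,0],[0.2,0,-4,0,0,0,0],[0.2,0,-4,0,0,0,0],[0.2,0,-4,0,0,0,0],[0.2,1,-4,0,0,0,0]]]'
python3 -m jog '[[[0.2,1.2,-2.4,-1.5,0,0,0],[0.2,0,0,-1,0,0,0],[0.2,0,0,0,0,0,0],[0.2,0,0,0,0,0,0]]]'
python3 look.py .6137 -.3445 w7
```

```text
time: 14.75
tool_pos: [0.5892, -0.1398, 0.0947]
eef_rot: [2.801, 1.561, 2.717]
wrist_force: [1.3, -0.1, -0.1]
opening: 0.601
time: 15.25
tool_pos: [0.6005, -0.3222, 0.1391]
eef_rot: [-0.819, 1.57, -0.902]
wrist_force: [1.3, 0.2, 1.3]
opening: 0.599
time: 15.65
tool_pos: [0.6132, -0.3435, 0.1134]
eef_rot: [2.065, 1.571, 1.982]
wrist_force: [-0.1, 0.5, 0.8]
opening: 0.6
0.97 [173. 316.] 1151 [ 0.6133 -0.3164] [ 0.6135 -0.3166] 14.9433
spot 0.93 [231.  96.] [ 0.431  -0.3482  0.006 ]
spot 0.71 [174. 314.] [ 0.6131 -0.3158  0.006 ]
dcm [ 0.05 -0.1  -8.09] rv [-0.02 -0.01 -0.17] alt [  0.   -0.  179.8] q6 -0.6 open 0.6 t 15.65
```

View pics/w7.png

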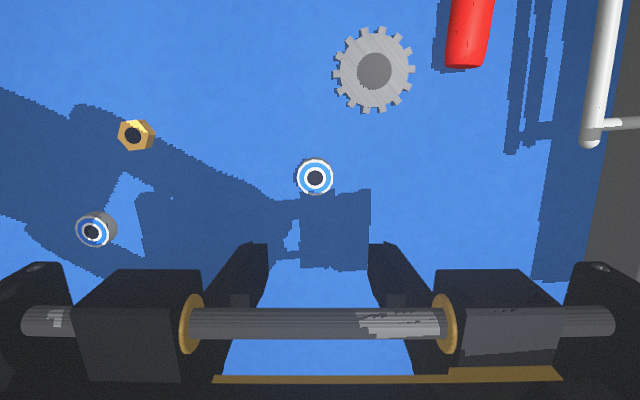

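```bash
python3 -m jog '[[[0.2,0,2.7,-2,0,0,0],[0.2,0,0,-1.5,0,0,0],[0.2,0,0,0,0,0,0],[0.2,0,0,0,0,0,0]]]'
python3 look.py .6133 -.3163 w8
```

```text
time: 16.2
tool_pos: [0.6134, -0.3181, 0.0783]
eef_rot: [-0.806, 1.57, -0.89]
wrist_force: [-0.1, 0.6, 0.6]
opening: 0.601
0.68 [277.  81.] 992 [ 0.4426 -0.342 ] [ 0.4414 -0.3441] 17.4755
0.62 [225. 315.] 1477 [ 0.6135 -0.3154] [ 0.6133 -0.3156] 15.2445
spot 0.61 [227. 316.] [ 0.6127 -0.3194  0.006 ]
spot 0.58 [282.  73.] [ 0.4306 -0.3486  0.006 ]
dcm [-0.01  0.18 -4.58] rv [ 0.03  0.03 -0.12] alt [-0.000e+00  1.000e-01  1.799e+02] q6 -0.57 open 0.601 t 16.2
```

```bash
python3 -m jog '[[[0.2,0,0.1,-2.5,0,0,0],[0.2,0,0,-1.5,0,0,0],[0.2,0,0,-0.6,0,0,0],[0.2,0,0,0,0,0,0],[0.2,0,0,0,0,0,0]]]' && python3 -m jog '[[[-0.1,0,0,0,0,0,0],[-1,0,0,0,0,0,0],[-1,0,0,0,0,0,0],[-1,0,0,0,0,0,0],[-1,0,0,0,0,0,0]]]' 30 && python3 -m jog '[[[-1,0,0,0,0,0,0],[-1,0,0,0,0,0,0]]]'
```

```text
time: 16.85
tool_pos: [0.6135, -0.3169, 0.0325]
eef_rot: [-0.573, 1.57, -0.657]
wrist_force: [0.1, -0.1, 0.3]
opening: 0.596
time: 17.35
tool_pos: [0.6133, -0.3166, 0.0321]
eef_rot: [-0.573, 1.57, -0.656]
wrist_force: [-0.5, 0.8, 2.2]
opening: 0.298
time: 17.55
tool_pos: [0.6133, -0.3166, 0.0321]
eef_rot: [-0.619, 1.57, -0.703]
wrist_force: [0.7, 0.6, 3.7]
opening: 0.301
```

```bash
python3 -m jog '[[[-1,0,0,1,0,0,0],[-1,0,0,3,0,0,0],[-1,-0.2,2.5,0,0,0,0],[-1,-0.3,4,0,0,0,0],[-1,-0.3,4,0,0,0,0]]]' && python3 -m jog '[[[-1,-0.3,4,0,0,0,0],[-1,-0.3,4,0,0,0,0],[-1,-0.3,3,0,0,0,0],[-1,-0.1,1.2,0,0,0,0],[-1,0,0,0,0,0,0]]]'&& python3 -m jog '[[[-1,0,0,0,0,0,0],[-1,0,0,0,0,0,0]]]'
python3 place.py 1 0 w9
```

```text
time: 18.05
tool_pos: [0.6048, -0.2107, 0.0722]
eef_rot: [-0.324, 1.57, -0.409]
wrist_force: [1.1, 0.4, -1.1]
opening: 0.301
time: 18.55
tool_pos: [0.5952, -0.0886, 0.0721]
eef_rot: [-0.51, 1.571, -0.592]
wrist_force: [-0.7, 0.4, -0.9]
opening: 0.299
time: 18.75
tool_pos: [0.5954, -0.0911, 0.0718]
eef_rot: [-0.644, 1.57, -0.729]
wrist_force: [0.2, -0.1, -0.1]
opening: 0.297
red 2691 [228.41694537 246.49424006] (array([ 0.5501907 , -0.08549299]), array([ 0.55050165, -0.0864288 ]), 19.97542953491211)
red 926 [357.12742981 512.23326134] (array([ 0.73454422, -0.20789455]), array([ 0.73402051, -0.21033031]), 22.723224639892578)
pocket [ 0.59553554 -0.08964376] px [[226. 317.]]
dcm [ 0.01  0.15 -3.43] rv [ 0.02  0.02 -0.03] alt [ -0.   0. 180.] q6 -0.26 open 0.297 t 18.75
```

View pics/w9.png

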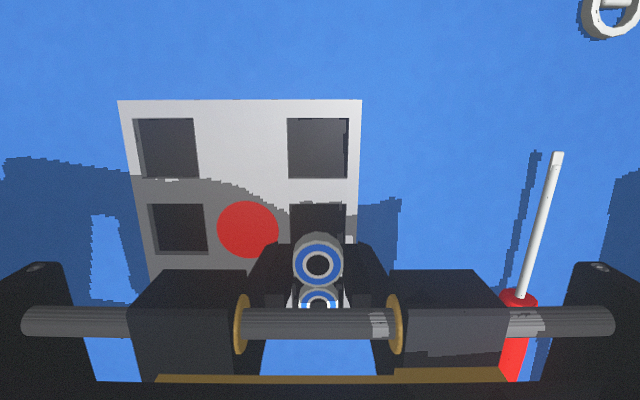

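```bash
python3 -m jog '[[[-1,0,0.15,-1.5,0,0,0],[-1,0,0,-1.2,0,0,0],[-1,0,0,-0.7,0,0,0],[-1,0,0,0,0,0,0],[-1,0,0,0,0,0,0]]]' && python3 -m jog '[[[-0.2,0,0,0,0,0,0],[0.0,0,0,0,0,0,0],[0.2,0,0,0,0,0,0],[0.2,0,0,1,0,0,0],[0.2,0,0,5,0,0,0]]]'
python3 -m jog '[[[0.2,-2,-4,4,0,0,0],[0.2,-2,-4,0,0,0,0],[0.2,-2,-4,0,0,0,0],[0.2,-2,-4,0,0,0,0],[0.2,-2,-4,0,0,0,0]]]'
python3 -m jog '[[[0.2,-2,-3,0,0,0,0],[0.2,-2,-1,0,0,0,0],[0.2,-2,-1,0,0,0,0],[0.2,0,0,0,0,0,0],[0.2,0,0,0,0,0,0]]]'
python3 look.py .4326 -.347 w10
```

```text
time: 19.3
tool_pos: [0.5952, -0.0883, 0.0378]
eef_rot: [2.869, 1.571, 2.785]
wrist_force: [0.8, -0.1, -0.4]
opening: 0.296
time: 19.8
tool_pos: [0.5931, -0.0875, 0.0948]
eef_rot: [2.886, 1.561, 2.803]
wrist_force: [0.4, -0.3, 0.6]
opening: 0.602
time: 20.3
tool_pos: [0.4976, -0.2828, 0.1321]
eef_rot: [-0.637, 1.57, -0.72]
wrist_force: [0.4, -0.1, 0.3]
opening: 0.602
time: 20.8
tool_pos: [0.4388, -0.3315, 0.1318]
eef_rot: [-0.511, 1.57, -0.595]
wrist_force: [-0.3, 0.3, 0.1]
opening: 0.6
0.78 [221. 314.] 894 [ 0.4327 -0.3443] [ 0.4321 -0.3445] 15.2099
0.55 [302. 377.] 66 [ 0.4831 -0.4301] [ 0.4834 -0.4291] 8.4235
0.4 [126. 368.] 667 [ 0.4836 -0.2747] [ 0.4836 -0.275 ] 11.7204
spot 0.96 [218. 312.] [ 0.4334 -0.3467  0.006 ]
spot 0.42 [296. 387.] [ 0.4961 -0.4303  0.006 ]
dcm [-0.62 -1.55 -9.93] rv [ 0.03  0.05 -0.08] alt [-1.000e-01  0.000e+00  1.799e+02] q6 -0.78 open 0.6 t 20.8
```

View pics/w10.png

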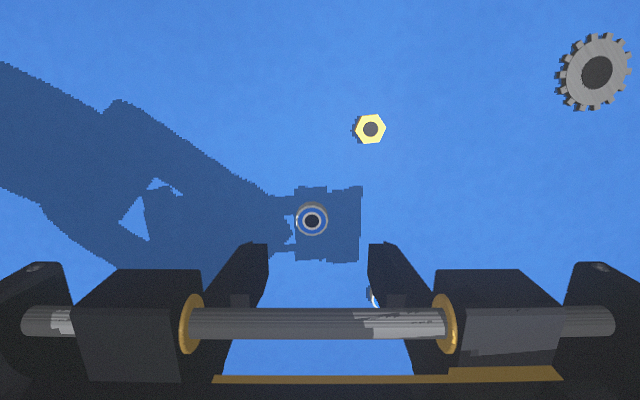

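```bash
python3 -m jog '[[[0.2,-0.6,-1.4,-2.5,0,0,0],[0.2,0,0,-2.6,0,0,0],[0.2,0,0,0,0,0,0],[0.2,0,0,0,0,0,0]]]'
python3 look.py .4324 -.346 w11
```

```text
time: 21.35
tool_pos: [0.4331, -0.3451, 0.0804]
eef_rot: [2.126, 1.57, 2.043]
wrist_force: [0.7, -0.9, 0.7]
opening: 0.595
0.7 [227. 315.] 1397 [ 0.4326 -0.3442] [ 0.4326 -0.3444] 15.2637
spot 0.96 [227. 314.] [ 0.4305 -0.3472  0.006 ]
dcm [-0.07 -0.09 -4.79] rv [-0.02 -0.01 -0.17] alt [  0.   -0.  179.8] q6 -0.8 open 0.595 t 21.35
```

```bash
python3 -m jog '[[[0.2,-0.05,-0.05,-2.5,0,0,0],[0.2,0,0,-1.7,0,0,0],[0.2,0,0,-0.6,0,0,0],[0.2,0,0,0,0,0,0],[0.2,0,0,0,0,0,0]]]' && python3 -m jog '[[[-0.1,0,0,0,0,0,0],[-1,0,0,0,0,0,0],[-1,0,0,0,0,0,0],[-1,0,0,0,0,0,0],[-1,0,0,0,0,0,0]]]' 30 && python3 -m jog '[[[-1,0,0,0,0,0,0],[-1,0,0,0,0,0,0]]]'
```

```text
time: 22.0
tool_pos: [0.4324, -0.3462, 0.0331]
eef_rot: [-0.816, 1.569, -0.899]
wrist_force: [0.3, 1.0, -0.2]
opening: 0.604
time: 22.5
tool_pos: [0.4321, -0.346, 0.0324]
eef_rot: [-0.813, 1.57, -0.897]
wrist_force: [-0.6, 1.2, 3.6]
opening: 0.3
time: 22.7
tool_pos: [0.4321, -0.346, 0.0324]
eef_rot: [-0.852, 1.57, -0.935]
wrist_force: [-1.1, 0.8, 5.0]
opening: 0.299
```

```bash
python3 -m jog '[[[-1,0,0,1,0,0,0],[-1,0,0,3,0,0,0],[-1,0.8,2.5,0,0,0,0],[-1,1.3,4,0,0,0,0],[-1,1.3,4,0,0,0,0]]]' && python3 -m jog '[[[-1,1.3,4,0,0,0,0],[-1,1.3,4,0,0,0,0],[-1,0.9,2.7,0,0,0,0],[-1,0,0,0,0,0,0],[-1,0,0,0,0,0,0]]]'&& python3 -m jog '[[[-1,0,0,0,0,0,0],[-1,0,0,0,0,0,0]]]'
python3 place.py -1 -1 w12
```

```text
time: 23.2
tool_pos: [0.4661, -0.24, 0.0726]
eef_rot: [-0.57, 1.57, -0.655]
wrist_force: [0.1, 0.7, -0.3]
opening: 0.299
time: 23.7
tool_pos: [0.5011, -0.1339, 0.0723]
eef_rot: [-1.096, 1.57, -1.178]
wrist_force: [0.4, 0.2, 0.1]
opening: 0.297
time: 23.9
tool_pos: [0.5008, -0.1351, 0.0721]
eef_rot: [-1.051, 1.571, -1.136]
wrist_force: [0.5, -0.6, -0.2]
opening: 0.294
red 3516 [147.90870307 394.08759954] (array([ 0.55086424, -0.08586216]), array([ 0.55077625, -0.0863278 ]), 20.00760841369629)
pocket [ 0.50142278 -0.13376619] px [[226. 318.]]
dcm [ 0.06  0.13 -3.46] rv [ 0.01  0.   -0.02] alt [ -0.   0. 180.] q6 -0.41 open 0.294 t 23.9
```

View pics/w12.png

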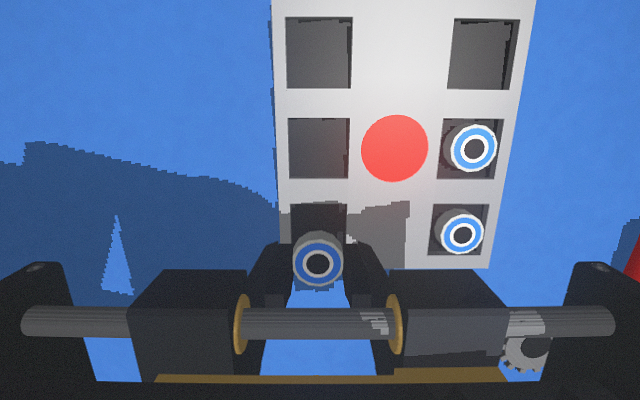

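Two bearings sit flat in their pockets on the right, at about (148,474) and (233,462); the third is lined up with its pocket.

```bash
python3 -m jog '[[[-1,0.05,0.15,-1.5,0,0,0],[-1,0,0,-1.2,0,0,0],[-1,0,0,-0.7,0,0,0],[-1,0,0,0,0,0,0],[-1,0,0,0,0,0,0]]]' && python3 -m jog '[[[-0.2,0,0,0,0,0,0],[0.0,0,0,0,0,0,0],[0.2,0,0,0,0,0,0],[0.2,0,0,1,0,0,0],[0.2,0,0,5,0,0,0]]]'
python3 -m jog '[[[0.2,0,-4,4,0,0,0],[0.2,0,-5,0,0,0,0],[0.2,0,-5,0,0,0,0],[0.2,0,-5,0,0,0,0],[0.2,0,-5,0,0,0,0]]]'
python3 -m jog '[[[0.2,0,-4.2,0,0,0,0],[0.2,-0.6,-1.5,-2,0,0,0],[0.2,0,0,0,0,0,0],[0.2,0,0,0,0,0,0],[0.2,0,0,0,0,0,0]]]'
python3 look.py .496 -.431 w13
```

```text
time: 24.45
tool_pos: [0.5015, -0.1326, 0.0381]
eef_rot: [2.781, 1.571, 2.697]
wrist_force: [0.1, -0.4, -0.1]
opening: 0.299
time: 24.95
tool_pos: [0.4998, -0.1316, 0.0959]
eef_rot: [2.741, 1.562, 2.657]
wrist_force: [1.5, -0.4, 0.7]
opening: 0.604
time: 25.45
tool_pos: [0.5011, -0.3697, 0.1345]
eef_rot: [-0.642, 1.57, -0.725]
wrist_force: [0.4, 0.2, -0.2]
opening: 0.598
time: 25.95
tool_pos: [0.4961, -0.4236, 0.1147]
eef_rot: [-0.606, 1.57, -0.688]
wrist_force: [1.1, -0.4, 0.4]
opening: 0.6
0.74 [216. 316.] 1016 [ 0.4939 -0.4263] [ 0.4936 -0.426 ] 15.3027
spot 0.56 [214. 315.] [ 0.4942 -0.4286  0.006 ]
dcm [-0.01 -0.74 -8.22] rv [ 0.03  0.04 -0.19] alt [-1.000e-01  1.000e-01  1.798e+02] q6 -0.81 open 0.6 t 25.95
```

View pics/w13.png

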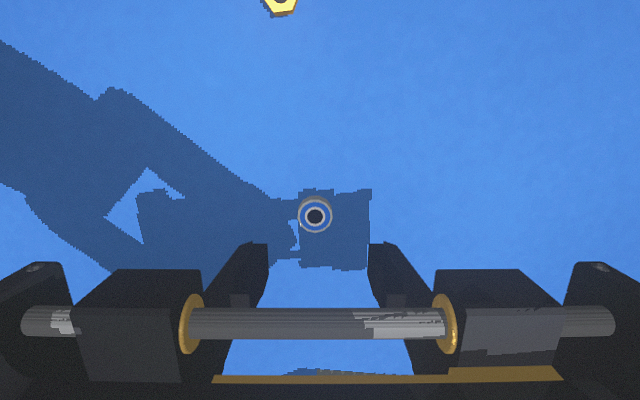

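```bash
python3 -m jog '[[[0.2,-0.2,-0.35,-2.5,0,0,0],[0.2,0,0,-2.6,0,0,0],[0.2,0,0,-1.5,0,0,0],[0.2,0,0,-1,0,0,0],[0.2,0,0,-0.6,0,0,0]]]' && python3 -m jog '[[[0.2,0,0,0,0,0,0],[0.2,0,0,0,0,0,0]]]' && python3 look.py .494 -.427 w14
```

```text
time: 26.6
tool_pos: [0.4937, -0.4281, 0.0311]
eef_rot: [2.012, 1.571, 1.929]
wrist_force: [-0.0, 0.4, 0.5]
opening: 0.599
time: 26.8
tool_pos: [0.4938, -0.4285, 0.0322]
eef_rot: [-0.801, 1.57, -0.884]
wrist_force: [-0.1, -0.1, -0.4]
opening: 0.6
0.95 [259. 319.] 2294 [ 0.4938 -0.4257] [ 0.4943 -0.4261] 15.5777
spot 0.57 [258. 317.] [ 0.4935 -0.4288  0.006 ]
dcm [0.02 0.15 0.03] rv [ 0.06  0.05 -0.13] alt [-1.000e-01  1.000e-01  1.799e+02] q6 -0.81 open 0.6 t 26.8
```

View pics/w14.png

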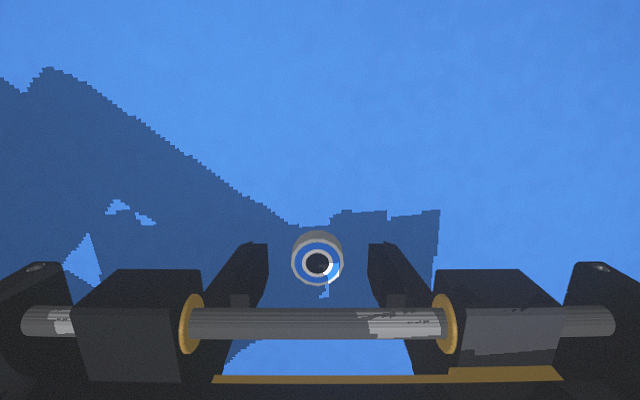

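```bash
python3 -m jog '[[[0.2,0,0.1,0,0,0,0],[-0.1,0,0,0,0,0,0],[-1,0,0,0,0,0,0],[-1,0,0,0,0,0,0],[-1,0,0,0,0,0,0]]]' 30 && python3 -m jog '[[[-1,0,0,0,0,0,0],[-1,0,0,0,0,0,0],[-1,0,0,0,0,0,0]]]' && python3 -m jog '[[[-1,0,0,1,0,0,0],[-1,0,0,3,0,0,0],[-1,0.1,3,0,0,0,0],[-1,0.2,5,0,0,0,0],[-1,0.2,5,0,0,0,0]]]' && python3 -m jog '[[[-1,0.2,5,0,0,0,0],[-1,0.2,5,0,0,0,0],[-1,0.2,5,0,0,0,0],[-1,0.2,4,0,0,0,0],[-1,0.1,2.5,0,0,0,0]]]'&& python3 -m jog '[[[-1,0,0,0,0,0,0],[-1,0,0,0,0,0,0],[-1,0,0,0,0,0,0]]]'
python3 place.py -1 0 w15
```

```text
time: 27.45
tool_pos: [0.4935, -0.4273, 0.0315]
eef_rot: [0.252, 1.571, 0.169]
wrist_force: [-0.8, 0.3, 0.6]
opening: 0.301
time: 27.75
tool_pos: [0.4935, -0.4273, 0.0315]
eef_rot: [-1.481, 1.571, -1.564]
wrist_force: [-0.7, 1.0, 0.6]
opening: 0.295
time: 28.25
tool_pos: [0.4983, -0.2963, 0.0722]
eef_rot: [-0.575, 1.57, -0.659]
wrist_force: [-0.1, 0.3, -0.7]
opening: 0.299
time: 28.75
tool_pos: [0.5073, -0.0797, 0.0722]
eef_rot: [0.177, 1.57, 0.096]
wrist_force: [-0.7, -0.8, 0.3]
opening: 0.296
time: 29.05
tool_pos: [0.5078, -0.0836, 0.0717]
eef_rot: [-0.488, 1.57, -0.573]
wrist_force: [-0.7, 0.1, -1.1]
opening: 0.302
red 2630 [228.02395437 385.2418251 ] (array([ 0.55157902, -0.08530289]), array([ 0.55084155, -0.08654462]), 20.02362823486328)
pocket [ 0.50586446 -0.08195624] px [[226. 314.]]
dcm [-0.19  0.17 -3.42] rv [ 0.03  0.04 -0.05] alt [-1.000e-01  0.000e+00  1.799e+02] q6 -0.31 open 0.302 t 29.05
```

View pics/w15.png

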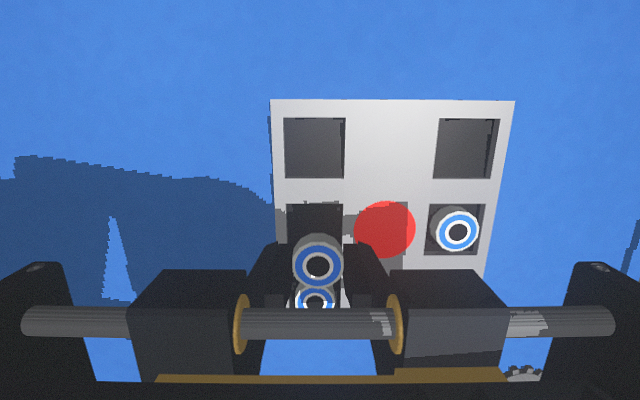

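```bash
python3 -m jog '[[[-1,-0.2,0.15,-1.5,0,0,0],[-1,0,0,-1.2,0,0,0],[-1,0,0,-0.75,0,0,0],[-1,0,0,0,0,0,0],[-1,0,0,0,0,0,0]]]' && python3 -m jog '[[[-0.2,0,0,0,0,0,0],[0.0,0,0,0,0,0,0],[0.2,0,0,0,0,0,0],[0.2,0,0,1,0,0,0],[0.2,0,0,5,0,0,0]]]'
python3 -m jog '[[[0.2,0,-2,5,0,0,0],[0.2,0,-4,5,0,0,0],[0.2,0,-4,5,0,0,0],[0.2,1,-4,4,0,0,0],[0.2,2,-2,0,0,0,0]]]'
python3 -m jog '[[[0.2,0,0,0,0,0,0],[0.2,0,0,0,0,0,0]]]'
python3 - <<'E'
from h import *
o=get_obs(); snap('wrist','w16'); delta([.55,-.2,.3],0,o)
for r in outline_of('wrist','bearing1')[:8]: print(round(r['confidence'],2),np.round(r['point']),r['region'].sum(),*[np.round(v,4) for v in circ('wrist',r['region'],.016,o)])
snap('side','s16')
for r in outline_of('side','bearing1')[:8]: print('side',round(r['confidence'],2),np.round(r['point']),np.round(px2w('side',r['point'],.012),3))
for r in outline_of('side','bottle')[:8]: print('side',round(r['confidence'],2),np.round(r['point']),np.round(px2w('side',r['point'],.05),3))
E
```

```text
time: 29.6
tool_pos: [0.5056, -0.0812, 0.0368]
eef_rot: [2.834, 1.571, 2.751]
wrist_force: [0.1, -0.4, -0.7]
opening: 0.299
time: 30.1
tool_pos: [0.5037, -0.0804, 0.0948]
eef_rot: [2.836, 1.562, 2.753]
wrist_force: [0.6, -0.1, 0.5]
opening: 0.602
time: 30.6
tool_pos: [0.5345, -0.2195, 0.2626]
eef_rot: [-0.549, 1.561, -0.634]
wrist_force: [-0.2, 0.3, -0.7]
opening: 0.599
time: 30.8
tool_pos: [0.5337, -0.2164, 0.2561]
eef_rot: [2.545, 1.57, 2.462]
wrist_force: [-0.4, 0.5, -0.0]
opening: 0.598
dcm [1.63 1.64 4.39] rv [-0.04 -0.06  4.79] alt [-1.000e-01  1.000e-01 -1.752e+02] q6 -0.51 open 0.598 t 30.8
0.9 [ 54. 280.] 541 [ 0.5057 -0.0824] [ 0.506  -0.0825] 14.085
0.77 [105. 366.] 454 [ 0.5914 -0.1421] [ 0.5912 -0.1428] 13.8787
0.67 [103. 282.] 508 [ 0.5019 -0.1323] [ 0.5018 -0.1322] 14.0881
0.61 [ 50. 366.] 597 [ 0.5954 -0.0889] [ 0.5954 -0.0894] 14.6915
side 0.49 [214. 344.] [ 0.513 -0.075  0.012]
side 0.24 [364. 308.] [0.577 0.474 0.012]
side 0.59 [260. 294.] [0.646 0.176 0.05 ]
```

View pics/w16.png

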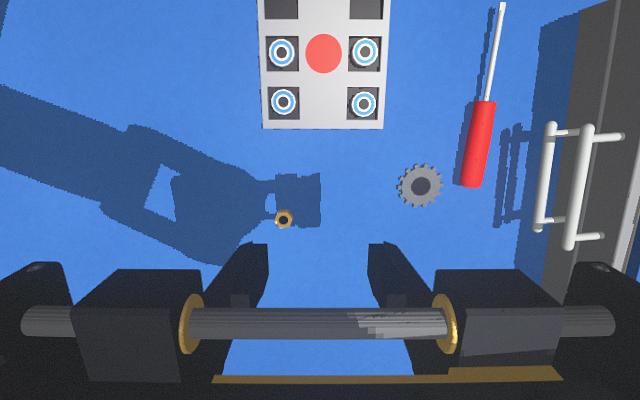

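View pics/s16.png

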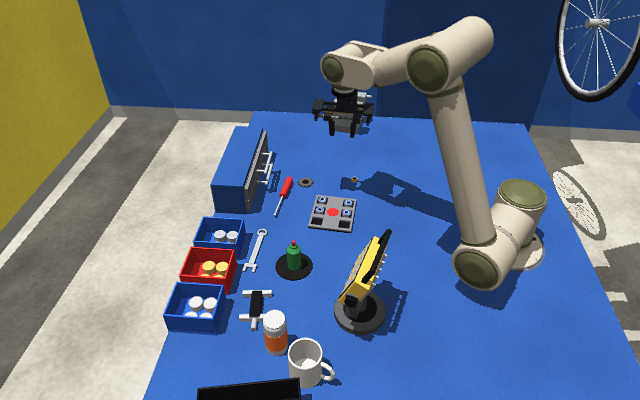

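```bash
python3 -m jog '[[[0.6,-1,2,4.5,0,0,2.4],[0.6,-1,2,4.5,0,0,2.4],[0.6,-1,2.5,4,0,0,0],[0.6,-1,2.7,4,0,0,0],[0.6,-1,4.8,0,0,0,0]]]' && python3 -m jog '[[[0.6,-1,4.8,0,0,0,0],[0.6,-1,4.8,0,0,0,0],[0.6,-1,4.8,0,0,0,0],[0.6,-1,4.8,0,0,0,0],[0.6,0,4.8,0,0,0,0]]]' && python3 -m jog '[[[0.6,0,4.8,0,0,0,0],[0.6,0,4,0,0,0,0],[0.6,0,0,0,0,0,0],[0.6,0,0,0,0,0,0],[0.6,0,0,0,0,0,0]]]'
cat > lamp.py <<'E'
from h import *
import sys,json
n=sys.argv[1]
o=get_obs(); snap('wrist',n); print(o['tool_pos'],o['time'],o['q'][[0,5]])
for q,z in dict(lamp=0,lamp_eye=.17,lamp_bar=.255).items():
    for r in spot_point('wrist',q)[:2]:
        K,d,Rw,C=cam('wrist',o); p=px2w('wrist',r['point'],z,o)
        print(q,np.round(r['confidence'],2),np.round(r['point'],1),np.round(p,4))
        open('rays.txt','a').write(json.dumps([q,r['confidence'],C.tolist(),p.tolist()])+'\n')
E
python3 lamp.py w17
```

```text
time: 31.55
tool_pos: [0.4841, -0.0769, 0.4304]
eef_rot: [-0.427, 1.562, -0.429]
wrist_force: [1.1, 1.1, -0.5]
opening: 0.803
time: 32.05
tool_pos: [0.4424, 0.1651, 0.4265]
eef_rot: [0.086, 1.57, 0.087]
wrist_force: [0.8, -0.6, -0.3]
opening: 0.802
time: 32.55
tool_pos: [0.4441, 0.2503, 0.4259]
eef_rot: [-1.694, 1.571, -1.695]
wrist_force: [0.3, -0.3, 0.6]
opening: 0.801
[0.44413138 0.25029984 0.42588208] 32.55 [0.28072978 0.28095383]
lamp_eye 0.86 [123.4 322.1] [0.4499 0.3064 0.17  ]
lamp_bar 0.77 [117.6 289.8] [0.4189 0.3166 0.255 ]
```

View pics/w17.png

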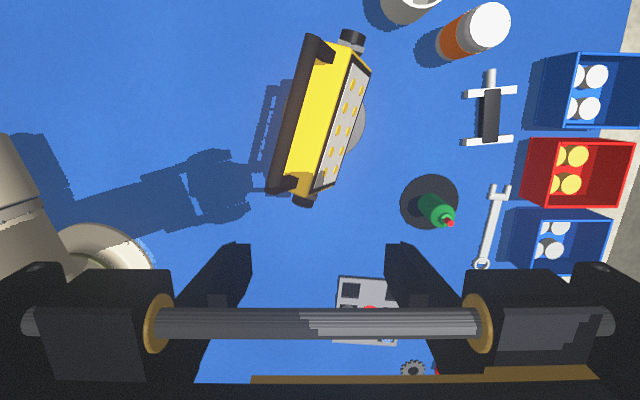

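```bash
python3 -m jog '[[[0.6,-4,0,0,0,0,0],[0.6,-4,0,0,0,0,0],[0.6,-2,0,0,0,0,0],[0.6,0,0,0,0,0,0],[0.6,0,0,0,0,0,0]]]' && python3 lamp.py w18 && python3 -m jog '[[[0.6,5,0,0,0,0,0],[0.6,5,0,0,0,0,0],[0.6,5,0,0,0,0,0],[0.6,5,0,0,0,0,0],[0.6,0,0,0,0,0,0]]]' && python3 -m jog '[[[0.6,0,0,0,0,0,0],[0.6,0,0,0,0,0,0]]]' && python3 lamp.py w19
cat > tri.py <<'E'
from h import *
import json
rays=[json.loads(l) for l in open('rays.txt')]
for q in ('lamp','lamp_eye','lamp_bar'):
    A=np.zeros((3,3));b=np.zeros(3);L=[]
    for n,c,C,p in rays:
        if n!=q or c<.6: continue
        C=np.array(C);d=np.array(p)-C;d/=np.linalg.norm(d);M=np.eye(3)-np.outer(d,d);A+=M;b+=M@C;L.append((C,M))
    if len(L)>1:
        x=np.linalg.solve(A,b);print(q,np.round(x,4),'res mm',[round(1000*np.linalg.norm(M@(x-C)),1) for C,M in L])
E
python3 - <<'E'
from h import *
import json
for cn in ('top','side'):
    snap(cn,cn+'19')
    for q,z in dict(lamp=0,lamp_eye=.17,lamp_bar=.255).items():
        for r in spot_point(cn,q)[:1]:
            K,d,Rw,C=cam(cn); p=px2w(cn,r['point'],z); print(cn,q,r['confidence'],np.round(r['point'],1),np.round(p,4))
            open('rays.txt','a').write(json.dumps([q,r['confidence'],C.tolist(),p.tolist()])+'\n')
E
python3 tri.py
```

```text
time: 33.25
tool_pos: [0.3447, 0.2507, 0.4261]
eef_rot: [0.203, 1.57, 0.202]
wrist_force: [0.6, 0.3, -0.9]
opening: 0.799
[0.34466706 0.25069035 0.4260601 ] 33.25 [0.34959809 0.34975133]
lamp 0.56 [116.3 379.7] [0.4524 0.309  0.    ]
lamp_eye 0.94 [124.4 407.8] [0.4533 0.3059 0.17  ]
lamp_eye 0.6 [314.1 393.2] [0.456 0.036 0.17 ]
lamp_bar 0.77 [118.8 397.5] [0.4188 0.3161 0.255 ]
time: 33.95
tool_pos: [0.5502, 0.2499, 0.4203]
eef_rot: [-2.85, 1.564, -2.853]
wrist_force: [1.2, -0.2, -0.8]
opening: 0.804
time: 34.15
tool_pos: [0.5437, 0.2511, 0.4263]
eef_rot: [0.44, 1.57, 0.441]
wrist_force: [-0.8, -0.2, -0.0]
opening: 0.803
[0.54366885 0.25107773 0.42632256] 34.15 [0.23509999 0.23448521]
lamp 0.94 [119.  262.6] [0.4494 0.3048 0.    ]
lamp 0.59 [204.5 373.2] [0.6487 0.1496 0.    ]
lamp_eye 0.66 [123.6 240.4] [0.4518 0.3071 0.17  ]
lamp_eye 0.25 [228.9 435.4] [0.7011 0.1712 0.17  ]
lamp_bar 0.82 [120.6 180. ] [0.4164 0.3151 0.255 ]
lamp_bar 0.73 [116.3 264.7] [0.4953 0.3186 0.255 ]
top lamp 0.91 [252.2 226. ] [0.4471 0.2932 0.    ]
top lamp_bar 0.18 [187.1 272.9] [0.6253 0.128  0.255 ]
side lamp 0.68 [312.1 363.5] [0.4425 0.3035 0.    ]
side lamp_eye 0.69 [210.9 328. ] [0.5563 0.092  0.17  ]
side lamp_bar 0.76 [251.3 379.9] [0.4206 0.3166 0.255 ]
lamp [ 0.4454  0.2991 -0.0099] res mm [np.float64(5.7), np.float64(3.8), np.float64(4.0)]
lamp_eye [0.4548 0.2969 0.3721] res mm [np.float64(22.8), np.float64(60.9), np.float64(108.9), np.float64(49.7), np.float64(90.2)]
lamp_bar [0.4338 0.3156 0.2472] res mm [np.float64(15.5), np.float64(12.6), np.float64(19.1), np.float64(59.5), np.float64(14.4)]
```

View pics/w18.png

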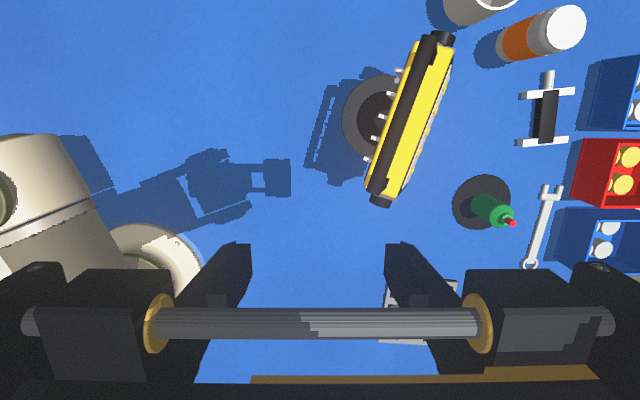

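View pics/w19.png

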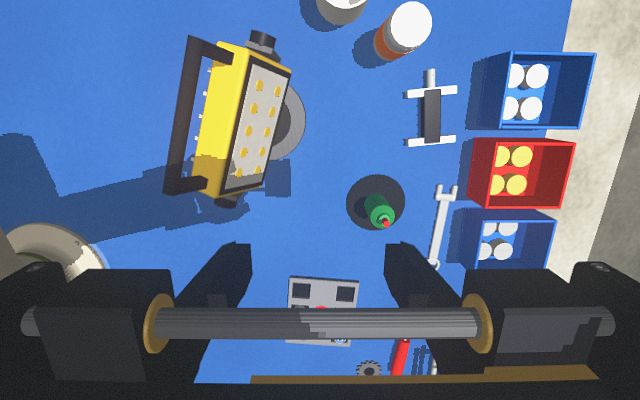

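```bash
python3 -m jog '[[[0.2,-4,2,0,0,0,-5],[0.2,-4,2,0,0,0,-5],[0.2,-4,2,0,0,0,-5],[0.2,-0.5,0.5,-4,0,0,0],[0.2,0,0,-3,0,0,0]]]' && python3 -m jog '[[[0.2,0,0,-3,0,0,0],[0.2,0,0,0,0,0,0],[0.2,0,0,0,0,0,0]]]'
python3 - <<'E'
from h import *
delta([.4185,.316,.2635],np.radians(-15))
E
python3 lamp.py w20; python3 - <<'E'
from h import *
snap('side','s20')
E
```

```text
time: 35.25
tool_pos: [0.4176, 0.3168, 0.3552]
eef_rot: [0.782, 1.569, 0.523]
wrist_force: [0.5, 0.1, -0.2]
opening: 0.604
time: 35.55
tool_pos: [0.4196, 0.3161, 0.3267]
eef_rot: [0.733, 1.57, 0.472]
wrist_force: [-0.5, 0.6, -0.9]
opening: 0.597
dcm [-0.11 -0.01 -6.32] rv [-0.01  0.03 -0.01] alt [ -0.  -0. 180.] q6 0.68 open 0.597 t 35.55
[0.41958147 0.31606213 0.32672328] 35.55 [0.4199963  0.68157438]
lamp_bar 0.66 [226.6 315.5] [0.4182 0.3156 0.255 ]
```

View pics/w20.png

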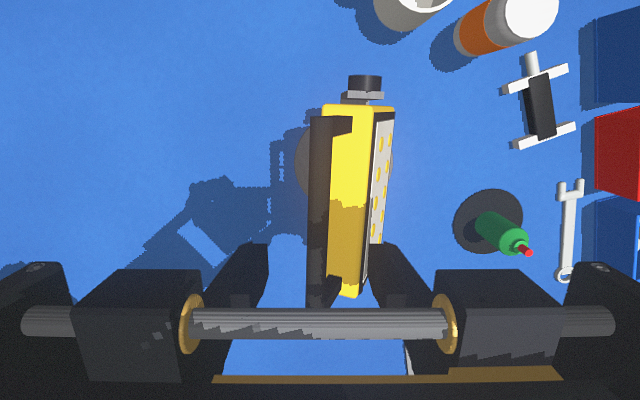

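View pics/s20.png

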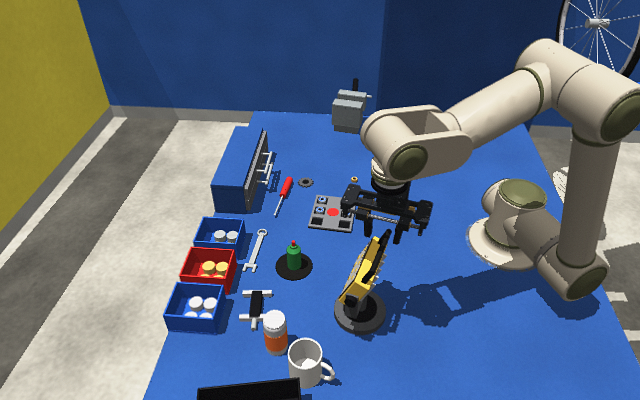

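```bash
python3 -m jog '[[[0.2,-0.1,0,-2.5,0,0,0],[0.2,0,0,-2.5,0,0,0],[0.2,0,0,-1.3,0,0,0],[0.2,0,0,0,0,0,0],[0.2,0,0,0,0,0,0]]]' && python3 -m jog '[[[-0.5,0,0,0,0,0,0],[-0.5,0,0,0,0,0,0],[-0.5,0,0,0,0,0,0],[-1,0,0,0,0,0,0],[-1,0,0,0,0,0,0]]]' 15 && python3 -m jog '[[[-1,0,0,0,0,0,0],[-1,0,0,0,0,0,0]]]'
python3 - <<'E'
from h import *
delta([.4185,.316,.2635],np.radians(-15)); o=get_obs(); print(o['tool_pos'],o['wrist_force'])
E
```

```text
time: 36.3
tool_pos: [0.4187, 0.3161, 0.2638]
eef_rot: [0.687, 1.569, 0.426]
wrist_force: [-0.2, 0.5, 0.1]
opening: 0.597
time: 36.8
tool_pos: [0.4183, 0.316, 0.2629]
eef_rot: [0.493, 1.57, 0.231]
wrist_force: [2.3, -0.1, -1.2]
opening: 0.167
time: 37.0
tool_pos: [0.4185, 0.3159, 0.2628]
eef_rot: [0.228, 1.57, -0.033]
wrist_force: [1.5, 0.9, -0.1]
opening: 0.145
dcm [0.   0.01 0.07] rv [ 0.    0.02 -0.  ] alt [ -0.   0. 180.] q6 0.68 open 0.145 t 37.0
[0.41848747 0.31594221 0.26284541] [ 1.45645843  0.9015963  -0.14120864]
```

```bash
python3 -m jog '[[[-1,1.1,-0.3,0.35,0,0,0],[-1,1.1,-0.3,0.2,0,0,0],[-1,1.1,-0.3,0.1,0,0,0],[-1,0,0,0,0,0,0],[-1,0,0,0,0,0,0]]]' 20
python3 - <<'E'
from h import *
delta([.4517,.3065,.2695],np.radians(-15)); o=get_obs(); print(o['tool_pos'],o['wrist_force'],o['ft_torque']); snap('wrist','w21')
E
```

```text
time: 37.5
tool_pos: [0.4514, 0.3062, 0.2683]
eef_rot: [-1.978, 1.568, -2.24]
wrist_force: [0.2, -5.1, -9.7]
opening: 0.137
dcm [0.03 0.03 0.12] rv [ 0.12 -0.09  0.04] alt [-1.0e-01 -2.0e-01 -1.8e+02] q6 0.64 open 0.137 t 37.5
[0.45144574 0.30619131 0.26832811] [ 0.17880671 -5.07900117 -9.69706564] [-0.90353349  0.12241585 -0.09280102]
```

View pics/w21.png

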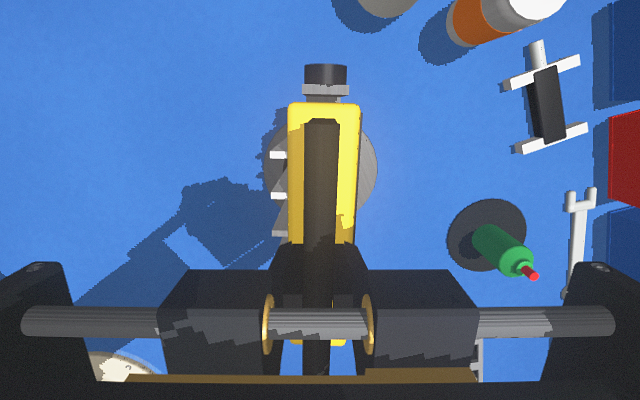

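```bash
python3 -m jog '[[[-1,0,0,-0.1,0,0,-4],[-1,0,0,0,0,0,-6],[-1,0,0,0,0,0,-6],[-1,0,0,0,0,0,-4],[-1,0,0,0,0,0,0]]]'
python3 - <<'E'
from h import *
delta([.4517,.3065,.2695],np.radians(-75.8)); o=get_obs(); print(o['tool_pos'],o['wrist_force'],o['ft_torque']); snap('wrist','w22')
E
```

```text
time: 38.05
tool_pos: [0.4514, 0.3072, 0.2682]
eef_rot: [1.007, 1.57, 0.396]
wrist_force: [1.5, -1.4, -6.0]
opening: 0.138
dcm [ 0.03 -0.07  0.13] rv [ -0.     0.06 -40.8 ] alt [-1.000e-01 -0.000e+00  1.392e+02] q6 0.99 open 0.138 t 38.05
[0.45144681 0.30719104 0.26824464] [ 1.4904408  -1.39349085 -6.03734099] [-0.09244379 -0.11198238 -0.01404242]
```

View pics/w22.png

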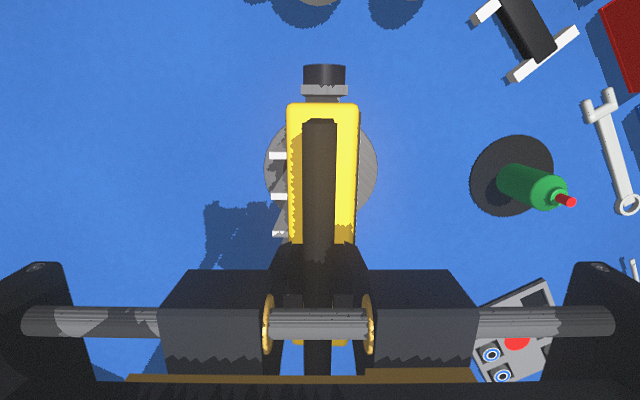

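Works: the lamp turns with the tool. Continue the swivel.

```bash
python3 -m jog '[[[-1,0,0,0,0,0,-7],[-1,0,0,0,0,0,-7],[-1,0,0,0,0,0,-7],[-1,0,0,0,0,0,-7],[-1,0,0,0,0,0,-7]]]' &&  python3 -m jog '[[[-1,0,0,0,0,0,-5.5],[-1,0,0,0,0,0,0],[-1,0,0,0,0,0,0]]]'
python3 - <<'E'
from h import *
delta([.4517,.3065,.2695],np.radians(-75.8)); o=get_obs(); print(o['tool_pos'],o['wrist_force'],o['ft_torque']); snap('wrist','w23')
E
```

```text
time: 38.6
tool_pos: [0.4529, 0.308, 0.2683]
eef_rot: [1.752, 1.565, 0.528]
wrist_force: [11.3, 5.6, -10.2]
opening: 0.133
time: 38.9
tool_pos: [0.4532, 0.308, 0.2683]
eef_rot: [1.829, 1.565, 0.514]
wrist_force: [12.3, 6.2, -10.2]
opening: 0.137
dcm [-0.15 -0.15  0.12] rv [-0.17  0.3  -0.43] alt [ -0.5  -0.3 179.6] q6 1.7 open 0.137 t 38.9
[0.45321871 0.308016   0.26831834] [ 12.34096522   6.17491585 -10.21998058] [ 0.84183243 -1.57726068  0.00207433]
```

View pics/w23.png

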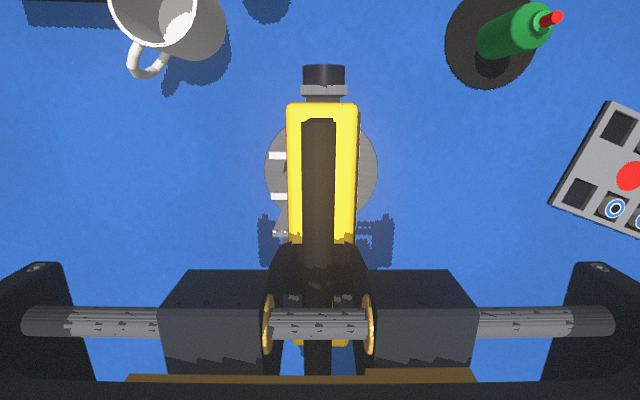

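```bash
python3 -m jog '[[[-0.4,0,0,0,0,0,0],[-0.4,0,0,0,0,0,0],[-0.4,0,0,0,0,0,-0.4],[-0.4,0,0,0,0,0,0]]]'
python3 - <<'E'
from h import *
delta([.4517,.3065,.2695],np.radians(-75.8)); o=get_obs(); print(o['tool_pos'],o['wrist_force'],o['ft_torque'])
E
python3 lamp.py w24
```

```text
time: 39.35
tool_pos: [0.4512, 0.3071, 0.2687]
eef_rot: [1.897, 1.57, 0.573]
wrist_force: [0.1, -0.8, 0.5]
opening: 0.301
dcm [ 0.05 -0.06  0.08] rv [-0.02  0.03  0.06] alt [ 1.000e-01  0.000e+00 -1.799e+02] q6 1.7 open 0.301 t 39.35
[0.45118594 0.30709714 0.26868286] [ 0.07285994 -0.76626127  0.51886556] [-0.08628853  0.14910518  0.02122247]
[0.45118594 0.30709714 0.26868286] 39.35 [0.38057496 1.70457517]
lamp_bar 0.96 [277.2 316.7] [0.447  0.3064 0.255 ]
lamp_bar 0.46 [205.  613.3] [0.5183 0.179  0.255 ]
```

View pics/w24.png

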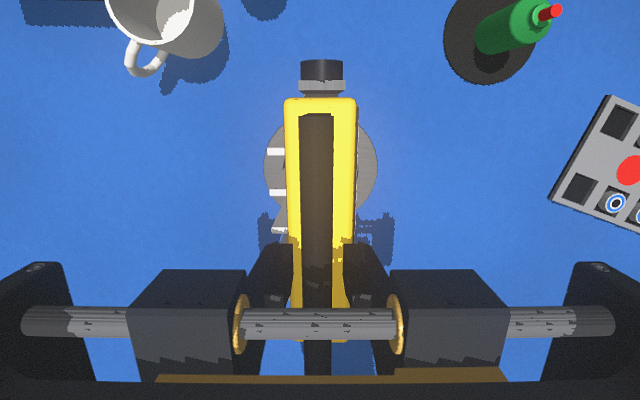

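```bash
python3 -m jog '[[[-0.8,0,0,0,0,0,0],[-1,0,0,0,0,0,0],[-1,0,0,0,0,0,0],[-1,0,0,0,0,0,0]]]' 12 && python3 -m jog '[[[-1,0.3,-1.15,-0.08,0,0,0],[-1,0.3,-1.15,-0.22,0,0,0],[-1,0.3,-1.15,-0.37,0,0,0],[-1,0,0,0,0,0,0],[-1,0,0,0,0,0,0]]]'
python3 - <<'E'
from h import *
delta([.4603,.2726,.262],np.radians(-75.8)); o=get_obs(); print(o['tool_pos'],o['wrist_force'],o['ft_torque'])
E
```

```text
time: 39.95
tool_pos: [0.4513, 0.3071, 0.2683]
eef_rot: [2.733, 1.571, 1.408]
wrist_force: [-0.1, 0.5, 0.9]
opening: 0.143
time: 40.45
tool_pos: [0.4603, 0.2714, 0.261]
eef_rot: [-0.949, 1.569, -2.274]
wrist_force: [-0.1, -0.4, -4.0]
opening: 0.137
dcm [0.   0.12 0.1 ] rv [ 0.1  -0.08  0.15] alt [-1.000e-01 -2.000e-01 -1.798e+02] q6 1.64 open 0.137 t 40.45
[0.46028915 0.27142641 0.26102217] [-0.07926751 -0.38645404 -4.03570794] [-0.14777284  0.28312426  0.02886425]
```

```bash
python3 -m jog '[[[-0.5,0,0,0,0,0,0],[-0.1,0,0,0,0,0,0],[0.2,0,0,0,0,0,0],[0.2,0,0,0,0,0,0],[0.2,0,0,4,0,0,0]]]' && python3 -m jog '[[[0.2,0,0,4,0,0,0],[0.2,0,0,4,0,0,0],[0.2,0,-2,3,0,0,0],[0.2,0,0,0,0,0,0],[0.2,0,0,0,0,0,0]]]'
python3 lamp.py w25; python3 - <<'E'
from h import *
snap('side','s25')
E
```

```text
time: 40.95
tool_pos: [0.459, 0.2721, 0.2981]
eef_rot: [-1.493, 1.561, -2.818]
wrist_force: [0.6, 1.3, -0.2]
opening: 0.569
time: 41.45
tool_pos: [0.4603, 0.2524, 0.4115]
eef_rot: [1.793, 1.57, 0.468]
wrist_force: [-0.3, 0.2, -1.5]
opening: 0.598
[0.46026972 0.25243381 0.41145596] 41.45 [0.2758677  1.60078249]
lamp 0.67 [183.5 297.8] [0.3962 0.2731 0.    ]
lamp_bar 0.97 [188.2 294.6] [0.4581 0.2741 0.255 ]
```

View pics/w25.png

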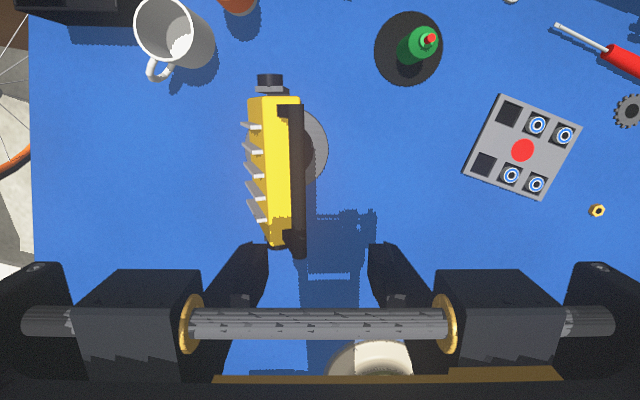

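View pics/s25.png

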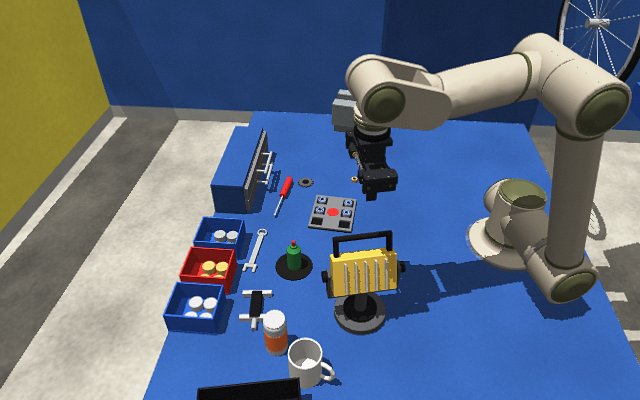

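```bash
cat > sv.py <<'E'
from h import *
import sys,pickle
n=sys.argv[1]; o=get_obs(); im=snap('wrist',n); pickle.dump((o,im),open('pics/'+n+'.pkl','wb')); print(np.round(o['tool_pos'],4),o['time'])
E
python3 sv.py v1
python3 -m jog '[[[0.2,0,-4,0,0,0,0],[0.2,0,-4,0,0,0,0],[0.2,0,-4,0,0,0,0],[0.2,0,0,0,0,0,0],[0.2,0,0,0,0,0,0]]]' && python3 -m jog '[[[0.2,0,0,0,0,0,0]]]' && python3 sv.py v2
python3 -m jog '[[[0.2,-3,4.5,0,0,0,0],[0.2,-3,4.5,0,0,0,0],[0.2,-3,4.5,0,0,0,0],[0.2,0,4.5,0,0,0,0],[0.2,0,3,0,0,0,0]]]' && python3 -m jog '[[[0.2,0,0,0,0,0,0],[0.2,0,0,0,0,0,0],[0.2,0,0,0,0,0,0]]]' && python3 sv.py v3
```

```text
[0.4602 0.2528 0.4105] 41.7
time: 42.25
tool_pos: [0.4603, 0.1322, 0.4114]
eef_rot: [-2.436, 1.57, 2.521]
wrist_force: [0.2, 0.8, -0.4]
opening: 0.598
time: 42.35
tool_pos: [0.4603, 0.1332, 0.4114]
eef_rot: [-2.584, 1.57, 2.375]
wrist_force: [-0.0, 0.2, -0.6]
opening: 0.597
[0.4603 0.1332 0.4114] 42.35
time: 42.9
tool_pos: [0.3753, 0.3356, 0.4118]
eef_rot: [2.309, 1.57, 0.989]
wrist_force: [-0.2, -1.4, -0.6]
opening: 0.602
time: 43.2
tool_pos: [0.377, 0.332, 0.4116]
eef_rot: [-0.385, 1.571, -1.709]
wrist_force: [1.0, 0.2, 0.2]
opening: 0.601
[0.377  0.332  0.4116] 43.2
```

```bash
python3 - <<'E'
import cv2,numpy as np
ims=[cv2.imread(f'pics/v{i}.png') for i in (2,3)]
cv2.imwrite('pics/v23.png',cv2.resize(np.vstack(ims),(480,600)))
E
```

```text
(no output)
```

View pics/v23.png

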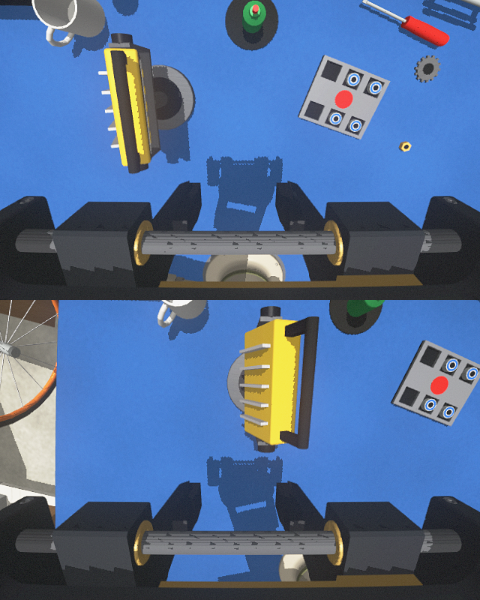

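```bash
cat > fit.py <<'E'
from h import *
import pickle,sys
from scipy.optimize import minimize
def obsdown(p,j):
    return dict(tool_pos=np.array(p),eef_rot=R.from_matrix(Rdown(j)).as_euler('xyz'))
def ymask(im):
    h=cv2.cvtColor(im,cv2.COLOR_RGB2HSV); m=(h[...,0]>18)&(h[...,0]<34)&(h[...,1]>130)&(h[...,2]>60)
    m=m.astype(np.uint8); m[245:]=0
    n,l,s,c=cv2.connectedComponentsWithStats(m); out=np.zeros_like(m)
    k=1+np.argmax(s[1:,4]); return ((l==k)).astype(np.uint8)
S=4
def poly(img,pts,v):
    h=cv2.convexHull(pts.astype(np.float32)); cv2.fillPoly(img,[np.round(h*16).astype(np.int32)],v,shift=4)
def render(o,ex,ey,yaw,tilt,ez=.17):
    K,d,Rw,C=cam('wrist',o)
    M=(R.from_euler('z',yaw)*R.from_euler('y',tilt)).as_matrix(); E=np.array([ex,ey,ez])
    pr=lambda P: w2px('wrist',np.array(P)@M.T+E,o)[:,::-1]
    img=np.zeros((400,640),np.uint8)
    B=[[x,y,z] for x in(-.02,.02) for y in(-.08,.08) for z in(-.05,.05)]
    poly(img,pr(B),255)
    if (C-E)@M[:,0]>.02: poly(img,pr([p for p in B if p[0]>0]),0)
    bar=[[.007*np.cos(a),y,.095+.007*np.sin(a)] for a in np.arange(0,6.28,.5) for y in(-.067,.067)]
    if len(sys.argv)<2 or 1: poly(img,pr(bar),0)
    for s in(-1,1): poly(img,pr([[x,s*y,z] for x in(-.006,.006) for y in(.06,.072) for z in(.05,.102)]),0)
    img[245:]=0
    return img,pr
def load(names):
    out=[]
    for n in names:
        o,im=pickle.load(open('pics/'+n+'.pkl','rb')); out.append((o,im,ymask(im).astype(float)))
    return out
old=[]
for n,p in (('w17',(.44413,.2503,.42588)),('w18',(.34467,.25069,.42606)),('w19',(.54367,.25108,.42632))):
    im=cv2.cvtColor(cv2.imread('pics/'+n+'.png'),cv2.COLOR_BGR2RGB); old.append((obsdown(p,0),im,ymask(im).astype(float)))
def cost(vs,ex,ey,yaw,tilt):
    c=0
    for o,im,m in vs:
        r=cv2.GaussianBlur(render(o,ex,ey,yaw,tilt)[0].astype(float)/255,(0,0),1.2); mm=cv2.GaussianBlur(m,(0,0),1.2); c+=((r-mm)**2).sum()/m.sum()
    return c
E
cat > runfit.py <<'E'
from fit import *
new=load(['v1','v2','v3'])
f=lambda p: cost(old,.4517+p[0]/1e3,.3065+p[1]/1e3,np.radians(-15+p[2]),np.radians(-21.5+p[3]))+cost(new,.4517+p[0]/1e3,.3065+p[1]/1e3,np.radians(-75.8+p[4]),np.radians(22+p[5]))
r=minimize(f,np.zeros(6),method='Nelder-Mead',options=dict(initial_simplex=np.vstack([np.zeros(6),np.eye(6)*3]),xatol=.02,fatol=1e-4,maxiter=500))
print(f(np.zeros(6)),r.fun,np.round(r.x,2))
p=r.x
for vs,y,t,nm in((old,-15+p[2],-21.5+p[3],'o'),(new,-75.8+p[4],22+p[5],'n')):
    print(nm,cost(vs,.4517+p[0]/1e3,.3065+p[1]/1e3,np.radians(y),np.radians(t)))
    L=[]
    for o,im,m in vs:
        g,pr=render(o,.4517+p[0]/1e3,.3065+p[1]/1e3,np.radians(y),np.radians(t))
        v=cv2.cvtColor(im,cv2.COLOR_RGB2BGR).copy(); cs,_=cv2.findContours(g,cv2.RETR_EXTERNAL,cv2.CHAIN_APPROX_NONE); cv2.drawContours(v,cs,-1,(255,0,255),1)
        cc=pr([[0,0,0]])[0]; x0=int(np.clip(cc[0]-130,0,380)); L.append(v[0:260,x0:x0+260])
    cv2.imwrite('pics/fit_%s.png'%nm,np.hstack(L))
E
python3 runfit.py
```

```text
1.1774318179187224 0.5668160269010634 [ 5.34 -1.46 -2.05 -3.5  -0.29 -1.5 ]
o 0.18209183120161943
n 0.38472419569944394runfit.py:1: UserWarning: Gimbal lock detected. Setting third angle to zero since it is not possible to uniquely determine all angles.
  from fit import *
```

View pics/fit_o.png

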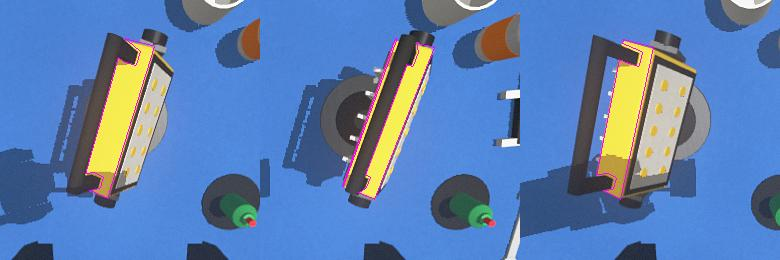

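View pics/fit_n.png

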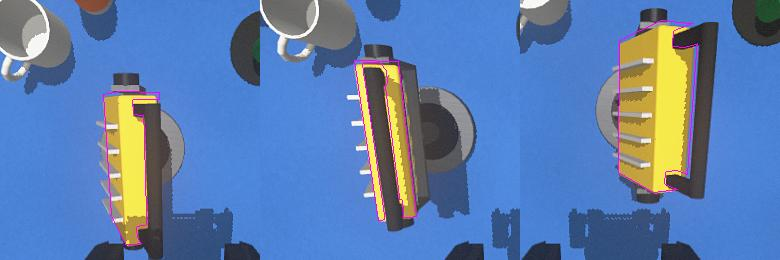

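```bash
sed -i 's/def render(o,ex,ey,yaw,tilt,ez=.17):/XF=[.02,-.02,.08]\ndef render(o,ex,ey,yaw,tilt,ez=.17):/; s/for x in(-.02,.02) for y in(-.08,.08) for z in(-.05,.05)\]/for x in(XF[1],XF[0]) for y in(-XF[2],XF[2]) for z in(-.05,.05)]/; s/@M\[:,0\]>.02/@M[:,0]>XF[0]/' fit.py
cat > runfit.py <<'E'
import warnings; warnings.simplefilter('ignore')
from fit import *
names=sys.argv[1].split(','); y0,t0=float(sys.argv[2]),float(sys.argv[3])
new=load(names)
def f(p):
    XF[0]=.02+p[6]/1e3; XF[1]=-.02+p[7]/1e3; XF[2]=.08+p[8]/1e3
    pen=((p[7]/2)**2+(p[8]/1)**2)*.01
    return pen+cost(old,.4517+p[0]/1e3,.3065+p[1]/1e3,np.radians(-15+p[2]),np.radians(-21.5+p[3]))+cost(new,.4517+p[0]/1e3,.3065+p[1]/1e3,np.radians(y0+p[4]),np.radians(t0+p[5]))
x=np.zeros(9)
for k in range(2):
    r=minimize(f,x,method='Nelder-Mead',options=dict(initial_simplex=np.vstack([x,x+np.eye(9)*2.5]),xatol=.02,fatol=1e-4,maxiter=900)); x=r.x
    print(r.fun,np.round(r.x,2))
p=r.x; E=np.array([.4517+p[0]/1e3,.3065+p[1]/1e3,.17]); Y,T=np.radians(y0+p[4]),np.radians(t0+p[5])
for vs,y,t,nm in((old,-15+p[2],-21.5+p[3],'o'),(new,y0+p[4],t0+p[5],'n')):
    print(nm,cost(vs,E[0],E[1],np.radians(y),np.radians(t)),'yaw',y,'tilt',t)
    L=[]
    for o,im,m in vs:
        g,pr=render(o,E[0],E[1],np.radians(y),np.radians(t))
        v=cv2.cvtColor(im,cv2.COLOR_RGB2BGR).copy(); cs,_=cv2.findContours(g,cv2.RETR_EXTERNAL,cv2.CHAIN_APPROX_NONE); cv2.drawContours(v,cs,-1,(255,0,255),1)
        cc=pr([[0,0,0]])[0]; x0=int(np.clip(cc[0]-130,0,380)); L.append(v[0:260,x0:x0+260])
    cv2.imwrite('pics/fit_%s.png'%nm,np.hstack(L[:3]))
d=np.array([np.cos(T)*np.cos(Y),np.cos(T)*np.sin(Y),-np.sin(T)]); h=E+d*(.01-E[2])/d[2]; Tg=np.array([.5507,-.0861,.01]); w=Tg-E
print('eye',E,'hit',h,'need yaw',np.degrees(np.arctan2(w[1],w[0])),'tilt',np.degrees(np.arctan2(-w[2],np.hypot(*w[:2]))))
E
python3 runfit.py v1,v2,v3 -75.8 22
```

```text
0.44991441917554387 [ 2.49 -0.86 -1.6  -1.43  0.62 -0.97  1.84  3.09 -0.85]
0.4409361469609705 [ 2.53 -0.73 -1.59 -1.45  0.54 -0.95  1.81  3.06 -0.83]
o 0.10047883526608328 yaw -16.59404643246632 tilt -22.950314745124885
n 0.31018099999452803 yaw -75.25612888408085 tilt 21.050399894112488
eye [0.45422741 0.30577421 0.17      ] hit [ 0.56002775 -0.09625828  0.01      ] need yaw -76.16979911612218 tilt 21.626205881274917
```

View pics/fit_n.png

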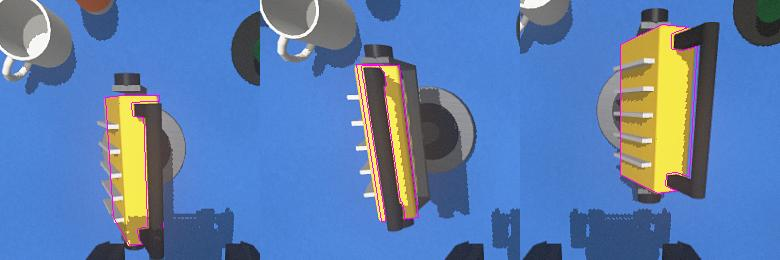

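View pics/fit_o.png

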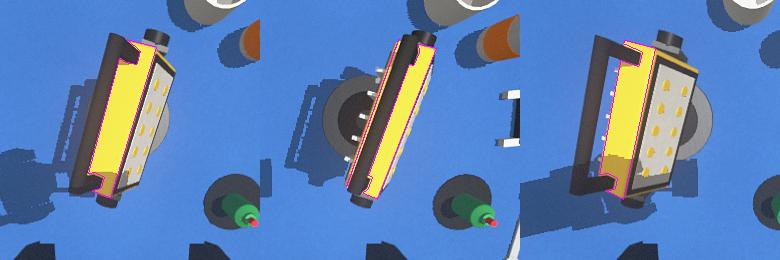

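```bash
cat > barline.py <<'E'
import warnings; warnings.simplefilter('ignore')
from fit import *
for n in sys.argv[1].split(','):
    o,im=pickle.load(open('pics/'+n+'.pkl','rb')); Y0=float(sys.argv[2]); T0=float(sys.argv[3]); E=np.array([.4542,.3058,.17])
    M=(R.from_euler('z',Y0,degrees=True)*R.from_euler('y',T0,degrees=True)).as_matrix()
    zc=E[2]+.095*M[2,2]
    ax=np.array([[0,y,.095] for y in np.linspace(-.05,.05,41)])@M.T+E
    px=w2px('wrist',ax,o); mx=im.max(2); pts=[]
    for r,c in px:
        if r>238 or r<2: continue
        row=cv2.GaussianBlur(mx,(1,1),0)[int(round(r))].astype(float); c0=int(round(c))
        # local dark center then walk
        w=row[c0-14:c0+15]; k=c0-14+np.argmin(np.convolve(w,np.ones(5)/5,'same')[2:-2])+2
        th=95
        a=k
        while row[a]<th and a>k-25:a-=1
        b=k
        while row[b]<th and b<k+25:b+=1
        a=a+(row[a]-th)/(row[a]-row[a+1]+1e-9); b=b-(row[b]-th)/(row[b]-row[b-1]+1e-9)
        pts.append((round(r),(a+b)/2,b-a))
    pts=np.array(pts); 
    W=pts2w('wrist',pts[:,:2],zc,o)[:,:2]; med=np.median(pts[:,2]); ok=abs(pts[:,2]-med)<2.5
    W=W[ok]; vx,vy,x0,y0=cv2.fitLine(W.astype(np.float32),cv2.DIST_HUBER,0,.001,.001).ravel()
    yaw=np.degrees(np.arctan2(vy,vx))-90; yaw=(yaw+90)%180-90
    nb=np.array([np.cos(np.radians(yaw)),np.sin(np.radians(yaw))])
    print(n,'n',ok.sum(),'width',med,'yaw',round(yaw,2),'beam-offset from eye mm',round(1000*(np.array([x0,y0])-E[:2])@nb,1),'rms',np.std((W-[x0,y0])@nb)*1000)
E
python3 barline.py v1,v2,v3 -75.8 21.5
```

```text
v1 n 25 width 15.018018018051407 yaw -75.93 beam-offset from eye mm 35.1 rms 0.141699817810936
v2 n 41 width 15.484178941639186 yaw -75.41 beam-offset from eye mm 34.2 rms 0.1985292806902866
v3 n 41 width 15.5746031746163 yaw -75.72 beam-offset from eye mm 34.9 rms 0.09923746654326814
```

```bash
cat > base.py <<'E'
import warnings; warnings.simplefilter('ignore')
from fit import *
from scipy.optimize import least_squares
a=np.linspace(0,2*np.pi,720,endpoint=False)
def hull(o,cx,cy,r=.07,h=.03):
    P=np.vstack([np.c_[cx+r*np.cos(a),cy+r*np.sin(a),np.full_like(a,z)] for z in(0,h)])
    return cv2.convexHull(w2px('wrist',P,o)[:,::-1].astype(np.float32)).reshape(-1,2)
vs=old+load(['v1','v2','v3']); data=[]
show=[]
for o,im,m in vs:
    h=cv2.cvtColor(im,cv2.COLOR_RGB2HSV); blue=((h[...,0]>95)&(h[...,0]<125)&(h[...,1]>130)); grey=(h[...,1]<90)&(h[...,2]>45)
    H=hull(o,.4542,.3058); c=H.mean(0); pts=[]
    vis=im.copy()
    for t in np.linspace(0,2*np.pi,240,endpoint=False):
        d=np.array([np.cos(t),np.sin(t)])
        prof=[]; 
        # hull radius
        R_=max(s for s in np.arange(20,140,.5) if cv2.pointPolygonTest(H.reshape(-1,1,2),tuple((c+s*d).astype(float)),False)>=0)
        for s in np.arange(R_-8,R_+8,.5):
            p=c+s*d; x,y=int(round(p[0])),int(round(p[1]))
            if not(0<=x<640 and 0<=y<243): prof=None;break
            prof.append((blue[y,x],grey[y,x]))
        if prof is None: continue
        prof=np.array(prof); 
        # transition
        g=prof[:,1];b=prof[:,0]
        k=[i for i in range(4,len(g)-5) if g[i-4:i].all() and b[i+1:i+5].all() ]
        if len(k)==1 or (k and k[-1]-k[0]<4):
            s=R_-8+.5*np.mean(k); pts.append(c+s*d); cv2.circle(vis,tuple(int(round(v)) for v in pts[-1]),1,(255,0,255),-1)
    data.append((o,np.array(pts))); show.append(vis)
    print(len(pts))
def res(p):
    out=[]
    for o,P in data:
        if len(P)<5: continue
        H=hull(o,p[0],p[1],p[2]).reshape(-1,1,2)
        out+=[cv2.pointPolygonTest(H,tuple(map(float,q)),True) for q in P]
    return np.array(out)
r=least_squares(res,[.4542,.3058,.07],loss='soft_l1',diff_step=1e-3); print(r.x,'rms px',np.sqrt(np.mean(res(r.x)**2)))
for k in range(6):
    dd=data[:]; del dd[k]; sv=data; data=dd; r=least_squares(res,[.4542,.3058,.07],loss='soft_l1',diff_step=1e-3); print('without',k,r.x); data=sv
cv2.imwrite('pics/base.png',cv2.cvtColor(cv2.resize(np.vstack([np.hstack([s[:245] for s in show[:3]]),np.hstack([s[:245] for s in show[3:]])])[:, :],None,fx=.41,fy=.41),cv2.COLOR_RGB2BGR))
E
python3 base.py
```

```text
44
89
63
95
71
74
[0.45344583 0.30514064 0.06939009] rms px 1.2544136329522548
without 0 [0.4536578  0.30512106 0.06948747]
without 1 [0.45369232 0.3052344  0.0691449 ]
without 2 [0.45352557 0.30511361 0.06943942]
without 3 [0.45337027 0.30517762 0.06931302]
without 4 [0.45332118 0.30501539 0.06943791]
without 5 [0.45325655 0.3052377  0.06950533]
```

View pics/base.png

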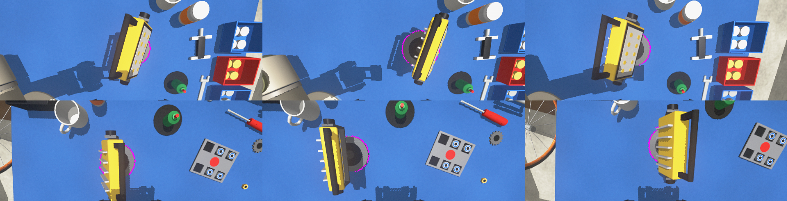

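```bash
python3 -m jog '[[[0.2,2.8,-2,0,0,0,-0.3],[0.2,2.8,-2,0,0,0,0],[0.2,2.8,-2,0,0,0,0],[0.2,0,0,-4,0,0,0],[0.2,0,0,-3,0,0,0]]]' && python3 -m jog '[[[0.2,0,0,0,0,0,0],[0.2,0,0,0,0,0,0],[0.2,0,0,0,0,0,0]]]'
python3 - <<'E'
from h import *
delta([.4615,.2712,.262],np.radians(-76.05))
E
python3 sv.py v4; python3 barline.py v4 -75.8 21.5
```

```text
time: 43.75
tool_pos: [0.4618, 0.2706, 0.3402]
eef_rot: [-0.912, 1.571, -2.245]
wrist_force: [0.4, -0.7, 0.2]
opening: 0.603
time: 44.05
tool_pos: [0.4615, 0.2723, 0.3438]
eef_rot: [1.637, 1.567, 0.307]
wrist_force: [-0.9, -0.5, -0.0]
opening: 0.601
dcm [ 0.   -0.11 -8.18] rv [-0.06  0.2   0.14] alt [ 3.000e-01  1.000e-01 -1.799e+02] q6 1.64 open 0.601 t 44.05
[0.4615 0.2723 0.3438] 44.05
v4 n 20 width 18.882315722890667 yaw -75.45 beam-offset from eye mm 35.1 rms 0.11554353059837849
```

```bash
python3 -m jog '[[[0.2,0,-0.1,-3,0,0,0.1],[0.2,0,0,-3,0,0,0],[0.2,0,0,-1.5,0,0,0],[0.2,0,0,-0.6,0,0,0],[0.2,0,0,0,0,0,0]]]' && python3 -m jog '[[[0.2,0,0,0,0,0,0],[0.2,0,0,0,0,0,0]]]'
python3 - <<'E'
from h import *
for k in range(1):
    delta([.4615,.2712,.262],np.radians(-76.05)); o=get_obs(); n=np.array([.241,-.9705]); print('beam coord mm',1000*(o['tool_pos'][:2]-[.4535,.3052])@n, o['wrist_force'])
E
```

```text
time: 44.6
tool_pos: [0.4613, 0.2715, 0.2612]
eef_rot: [1.666, 1.57, 0.338]
wrist_force: [0.7, 0.3, -0.5]
opening: 0.602
time: 44.8
tool_pos: [0.4614, 0.2715, 0.2618]
eef_rot: [1.65, 1.569, 0.322]
wrist_force: [-0.2, -1.1, 0.1]
opening: 0.601
dcm [ 0.01 -0.03  0.02] rv [-0.04  0.12  0.03] alt [ 2.0e-01  1.0e-01 -1.8e+02] q6 1.64 open 0.601 t 44.8
beam coord mm 34.635980366906345 [-0.17624715 -1.09913343  0.14049142]
```

```bash
python3 -m jog '[[[-0.4,0,-0.05,0,0,0,0],[-0.4,0,0,0,0,0,0],[-0.6,0,0,0,0,0,0],[-1,0,0,0,0,0,0],[-1,0,0,0,0,0,0]]]' 20 && python3 -m jog '[[[-1,0,0,0,0,0,0],[-1,0,0,0,0,0,0],[-1,0,0,0,0,0,0]]]'
cat > bc.py <<'E'
from h import *
o=get_obs(); delta([.4615,.2712,.262],np.radians(-76.05),o); n=np.array([.241,-.9705]); print('beam coord mm',1000*(o['tool_pos'][:2]-[.4535,.3052])@n, o['wrist_force'],o['ft_torque'])
E
python3 bc.py
```

```text
time: 45.3
tool_pos: [0.4611, 0.2708, 0.2606]
eef_rot: [-1.275, 1.571, -2.603]
wrist_force: [-0.6, 0.1, -0.4]
opening: 0.174
time: 45.6
tool_pos: [0.461, 0.2709, 0.2605]
eef_rot: [-2.668, 1.571, 2.288]
wrist_force: [-0.4, 0.8, -0.2]
opening: 0.134
dcm [0.05 0.03 0.15] rv [-0.01 -0.01  0.02] alt [  -0.    0. -180.] q6 1.64 open 0.134 t 45.6
beam coord mm 35.098258435367406 [-0.36528971  0.75767972 -0.21756559] [0.20750099 0.10207763 0.05845473]
```

```bash
python3 -m jog '[[[-0.6,0,0,0,0,0,0],[-0.3,0,0,0,0,0,0],[0,0,0,0,0,0,0],[0.2,0,0,0,0,0,0],[0.2,0,0,0,0,0,0]]]' && python3 -m jog '[[[0.2,0,0,3,0,0,0],[0.2,0,0,4,0,0,0],[0.2,0,0,4,0,0,0],[0.2,0,-2,3.5,0,0,0],[0.2,0,0,0,0,0,0]]]' && python3 -m jog '[[[0.2,0,0,0,0,0,0],[0.2,0,0,0,0,0,0]]]' && python3 sv.py u1
python3 -m jog '[[[0.2,0,-4,0,0,0,0],[0.2,0,-4,0,0,0,0],[0.2,0,-4,0,0,0,0],[0.2,0,0,0,0,0,0],[0.2,0,0,0,0,0,0]]]' && python3 -m jog '[[[0.2,0,0,0,0,0,0],[0.2,0,0,0,0,0,0]]]' && python3 sv.py u2
python3 -m jog '[[[0.2,-3,4.5,0,0,0,0],[0.2,-3,4.5,0,0,0,0],[0.2,-3,4.5,0,0,0,0],[0.2,0,4.5,0,0,0,0],[0.2,0,3,0,0,0,0]]]' && python3 -m jog '[[[0.2,0,0,0,0,0,0],[0.2,0,0,0,0,0,0],[0.2,0,0,0,0,0,0]]]' && python3 sv.py u3
sed -i 's/E=np.array(\[.4542,.3058,.17\])/E=np.array([.4535,.3052,.17])/' barline.py
python3 barline.py v1,v2,v3,u1,u2,u3 -76 21.6; python3 runfit.py u1,u2,u3 -76 21.6
```

```text
time: 46.1
tool_pos: [0.4611, 0.2708, 0.2606]
eef_rot: [0.641, 1.571, -0.687]
wrist_force: [0.0, 0.6, -1.0]
opening: 0.532
time: 46.6
tool_pos: [0.4617, 0.2498, 0.4103]
eef_rot: [1.55, 1.562, 0.22]
wrist_force: [-0.3, 0.0, -0.2]
opening: 0.599
time: 46.8
tool_pos: [0.4609, 0.251, 0.4042]
eef_rot: [-1.577, 1.568, -2.904]
wrist_force: [0.6, -0.3, 0.6]
opening: 0.6
[0.4609 0.251  0.4042] 46.8
time: 47.35
tool_pos: [0.4611, 0.1306, 0.4048]
eef_rot: [-1.95, 1.569, 3.004]
wrist_force: [0.3, 0.1, 0.3]
opening: 0.603
time: 47.55
tool_pos: [0.461, 0.1318, 0.4053]
eef_rot: [-2.027, 1.57, 2.93]
wrist_force: [0.3, 0.6, 0.6]
opening: 0.6
[0.461  0.1318 0.4053] 47.55
time: 48.1
tool_pos: [0.3763, 0.3336, 0.4058]
eef_rot: [2.188, 1.57, 0.863]
wrist_force: [0.2, -0.9, 0.9]
opening: 0.6
time: 48.4
tool_pos: [0.3779, 0.3301, 0.4057]
eef_rot: [-0.016, 1.571, -1.345]
wrist_force: [-0.1, -0.2, -0.5]
opening: 0.597
[0.3779 0.3301 0.4057] 48.4
v1 n 25 width 14.972085385895468 yaw -76.06 beam-offset from eye mm 34.7 rms 0.21358895396782177
v2 n 41 width 15.47135416667723 yaw -75.51 beam-offset from eye mm 33.7 rms 0.25445999829272264
v3 n 41 width 15.590245775745586 yaw -75.71 beam-offset from eye mm 34.5 rms 0.09038371626983494
u1 n 24 width 15.323667389687245 yaw -76.13 beam-offset from eye mm 35.4 rms 0.20071827542882273
u2 n 41 width 16.062909567512918 yaw -75.45 beam-offset from eye mm 34.6 rms 0.2676541875645747
u3 n 41 width 15.714303591554653 yaw -75.73 beam-offset from eye mm 35.1 rms 0.08111885541609347
0.41981975395872284 [ 2.15 -1.16 -1.89 -1.49  0.85 -0.44  1.65  3.02 -0.45]
0.4185776283059969 [ 2.14 -1.22 -1.95 -1.53  0.83 -0.46  1.61  2.95 -0.42]
o 0.10139365866012039 yaw -16.947629259297702 tilt -23.030286471638462
n 0.29371050185439646 yaw -75.16711149572978 tilt 21.13964868313783
eye [0.45383861 0.30527793 0.17      ] hit [ 0.5597709  -0.09472983  0.01      ] need yaw -76.09929043000572 tilt 21.64512546321862
```

```bash
python3 - <<'E'
from h import *
import pickle
for n in ('u1','u2','u3','v1','v2'):
    o,im=pickle.load(open(f'pics/{n}.pkl','rb'))
    for a,c,m in red(im)[:4]:
        q=circ('wrist',m,.01,o)
        if abs(q[2]-20)<3: print(n,np.round(c),np.round(q[0],4),np.round(q[1],4),q[2])
E
```

```text
u1 [149. 524.] [ 0.5511 -0.0861] [ 0.5509 -0.0861] 19.8481388092041
u2 [132. 459.] [ 0.5511 -0.0859] [ 0.551  -0.0861] 20.06249237060547
u3 [113. 587.] [ 0.5512 -0.0861] [ 0.5509 -0.0862] 20.053852081298828
v1 [149. 523.] [ 0.5512 -0.0862] [ 0.551  -0.0864] 19.895263671875
v2 [132. 458.] [ 0.5512 -0.0861] [ 0.5508 -0.0862] 20.09688377380371
```

View pics/fit_n.png

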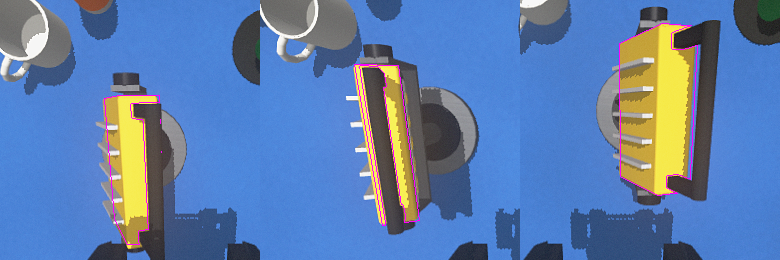

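```bash
python3 - <<'E'
from h import *
import pickle
o,im=pickle.load(open('pics/u2.pkl','rb'))
a=cv2.resize(im[40:220,380:620],None,fx=2.5,fy=2.5,interpolation=cv2.INTER_CUBIC)
cv2.imwrite('pics/u2z.png',cv2.cvtColor(a,cv2.COLOR_RGB2BGR)); snap('side','s30'); snap('top','t30')
E
```

```text
(no output)
```

View pics/u2z.png

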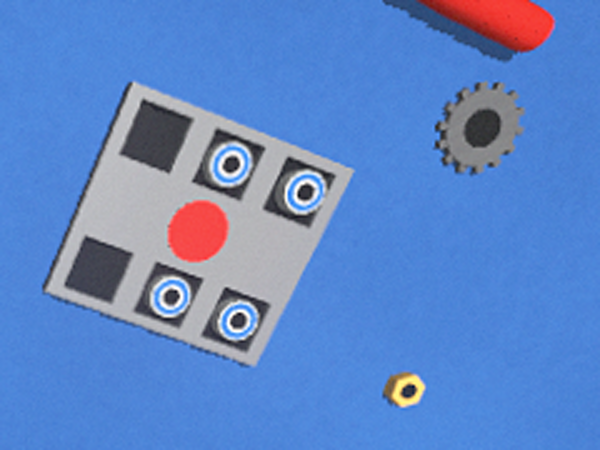

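View pics/s30.png

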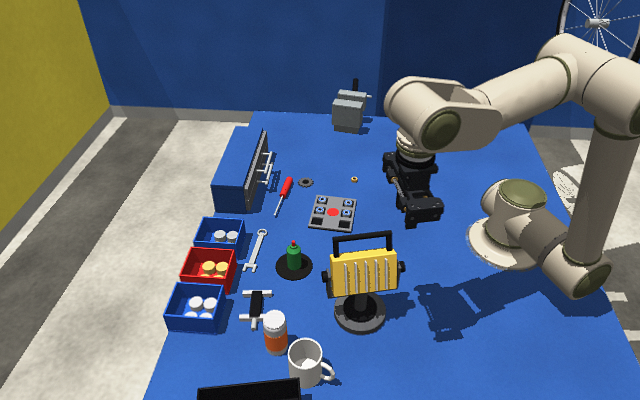

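View pics/t30.png

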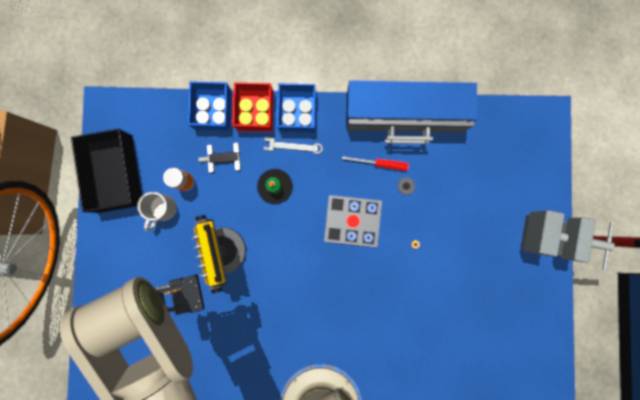

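```bash
python3 - <<'E'
from h import *
print(get_obs()['time'],job_done())
E
```

```text
the job is handed in; nothing more can be done
48.55 None
```

I handed the job in at 48.6 s, with all three steps done in the order you asked. The gripper was open and clear of everything.

- **Bottle:** I moved it first. It stands upright on the mat, within a few millimetres of the centre.
- **Bearings:** Four were on the bench, and all four lie flat in their own pockets: the middle row and the two nearest the bench area they came from. One was knocked about 28 mm aside during the run; I found it again with the wrist camera. The last pictures show no bearing left on the bench.
- **Light:** I turned and tilted it by its bar. The bar measures about -75.8° swivel direction and 21.6° tilt; aiming at the disc needs -76.1° and 21.6°. That puts the beam within about 3 mm of the disc's centre.
- **Disagreement on the aim:** Fitting the whole lamp head in the pictures instead gave -75.2° and 21.1°, about 12 mm off centre but still on the red disc. I trust the bar measurement more, because the head model fitted less cleanly.
- **Everything else:** In the last pictures the mug, can, pedal, wrench, screwdriver, nut and sprocket look unmoved. I saw no sign of the grip slackening.

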